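Seat four cells in the battery tester with a straightedge

ROBOT

A 6-joint arm with a two-finger parallel gripper is mounted at the origin on a cart in front of the work surface, level with it; the furniture and walls round the work are solid. World frame = base frame: x ahead of the robot, y to its left, z up, the work surface at z = 0. Lengths are in m, angles in rad, forces in N, time in s.
With the tool pointing down it reaches from about 0.3 to 1 m from the base axis. Payload 5.1 kg.
Tool frame: the origin (TCP) lies between the finger pads; the fingertips stand 25 mm ahead of it and the grasp point (between the pads) lies 6 mm ahead of it; z points along the fingers, y is the line along which they close (so a half turn about z gives the same grasp; the last joint's range is limited). The gripper opens to 95 mm and grips with 3 to 60 N. Pads are 20 mm wide; open, the fingers measure 119 mm over their backs; the gripper's body (75 mm by 180 mm) begins 59 mm behind the grasp point.
Start: joints at [-1.406, 0.124, 1.65, -0, 1.367, -0.083], TCP at [0.159, -0.63, 0.24] pointing down, gripper open.
Joint ranges: [-2.61, 2.61], [-1.02, 2.33], [0.03, 2.71], [-1.35, 4.49], [0.32, 2.68], [-2.91, 2.91]. Speed limits (rad/s): [2.57, 2.57, 3.14, 3.14, 3.14, 3.14].

INTERFACE

Orientations are given as a unit quaternion [w, x, y, z].
In Python, from station import * gives the robot as it stands. The module is installed in compiled form; this text tells all that it offers.
- The arm moves only by the tool arm_command, never from a script. Its argument "rows" is a list of rows, each an object with "gripper": the opening, from 0 (shut) to 1 (fully open); "xyz": the shift along the tool's x, y, z in units of 10 cm (1.0 is 10 cm), a list of three; "twist": the turn, a rotation vector about the tool's x, y, z in units of 180 degrees (1.0 is 180 degrees), a list of three. A call has 1 to 20 rows; each row shifts and turns the commanded pose from where the row before left it, along the tool's axes as they then stand; what a row does not reach is not made up. A row lasts 1/8 s, in which the tool goes at most 62.5 mm and 10.7 degrees, less where a joint would pass 70% of its speed; a pose out of reach is approached as far as the arm can. A call with a number of a shift or a turn outside -1 to 1 is refused whole. A call with a gripper value outside its range is refused whole. The fingers move at their own pace and stop on an object; "force" is the grip in N (left out, the last holds). Time passes only in rows, so rows that do not move let the fingers close. It gives the time, the measured TCP pose, the force, the opening and the grip force at its end, in the units of the state.
- state(): the state, without advancing time (a new reading comes with each control period).
- camera(name): name is "scene" or "side" or "wrist"; returns a dict with "img" (480x640x3 uint8, red, green, blue), "depth" (480x640 float32, m along the optical axis (not along the pixel's ray), 0 where there is no reading), "fx", "fy", "cx", "cy" (pixels), "k1" (the pictures are not rectified: a ray, as slopes to the right and down, at radius r is drawn at 1 + k1 r^2 times it, then the intrinsics apply), "rvec" (rotation vector, rad) and "tvec" (3), from world to camera coordinates, as OpenCV has them. Camera axes: x right, y down, z forward; pixel columns grow to the right and rows downward; lengths in m; the calibration is good to about 2 mm. A picture is of the moment at which its call begins.
- hand_in(): hands the job in; it is judged then, once.
The state is a dict: "time_s": time; "joint_pos": joint angles; "qvel": joint speeds; "effort": joint torques, N m; "position": TCP position; "orientation": TCP orientation; "ft_force": force on the tool from outside, world axes, zero at the start; "moment": the same for the moment, N m; "finger_gap": finger opening in m; "gripper_force": force on a finger pad.
Only numpy, scipy, OpenCV 4.12 (cv2) and the standard library are available. Lean on these libraries where they do the work, as an engineer would, in place of code of your own. Each camera call takes 0.05 s, during which the arm holds its last target. There are 200 camera calls.

TASK

Pick up the grey plastic straightedge and use its flat face to push the four loose cells in the battery tester back together, as one row, squarely against the sprung contact pins, and keep a pressure of about 14 newtons on the row for a good second; the pins are delicate and must never be pushed to the end of their travel. Then ease the straightedge off slowly so the cells stay lined up against the pins, and stand it back on the table on its foot, clear of the tester. Push the cells only with the straightedge, not the fingers, and leave the other things on the table alone.

Things in the scene. Friction and masses are not known exactly. Their poses are not given: they have to be found in the camera images.
- tester: Flat black bed of the battery tester, fixed on the table: 170 mm (x) by 124 mm (y), 6 mm thick; origin under its centre. Cells are pushed along its +x, in four lanes at y = -36, -12, +12, +36 mm, parted by ridges 3 mm high (x = -62 to +32 mm). At its +x end stands the grey contact head, 116 mm wide, top 40 mm above the table.
- pins (a point): Middle of the range in which the free tips of the four brass pins (one per lane, level with one another, 15.5 mm above the table) lie: tester x = +35 mm. The head is clamped at an adjustable depth that is not measured: the true tips lie up to 6 mm before or behind this point, along the tester's x. Each pin springs back up to 6 mm (rate unknown), then is rigid: feel for it.
- cell_1: Cylindrical lithium cell, light blue, 18 mm thick, 46 g or so, in the first (rightmost) lane (y = -36 mm in the tester's frame). Its y axis is its long axis and points to the pins, along the tester's +x; the flat ends lie 33 mm ahead of (+y) and 31 mm behind (-y) the origin, which is the middle of the underside as it first lies; it may roll a little.
- cell_2: Cylindrical lithium cell, light blue, 18 mm thick, 46 g or so, in the second lane (y = -12 mm in the tester's frame). Its y axis is its long axis and points to the pins, along the tester's +x; the flat ends lie 33 mm ahead of (+y) and 31 mm behind (-y) the origin, which is the middle of the underside as it first lies; it may roll a little.
- cell_3: Cylindrical lithium cell, light blue, 18 mm thick, 46 g or so, in the third lane (y = +12 mm in the tester's frame). Its y axis is its long axis and points to the pins, along the tester's +x; the flat ends lie 33 mm ahead of (+y) and 31 mm behind (-y) the origin, which is the middle of the underside as it first lies; it may roll a little.
- cell_4: Cylindrical lithium cell, light blue, 18 mm thick, 46 g or so, in the fourth (leftmost) lane (y = +36 mm in the tester's frame). Its y axis is its long axis and points to the pins, along the tester's +x; the flat ends lie 33 mm ahead of (+y) and 31 mm behind (-y) the origin, which is the middle of the underside as it first lies; it may roll a little.
- straightedge: Grey plastic angle straightedge, 200 g, loose, standing on its foot. Upright web 10 mm thick (x), 110 mm long (y), 62 mm high; origin under the web's middle. Its flat pushing face is the web's +x face, 5 mm ahead of the origin. The foot, 6 mm thick, runs back to x = -38 mm. Grip across the web near the top; the cells in the bed reach 24 mm above the table.
- flux_tin: Bystander: round white tin with green lid, 54 mm across, 19 mm high; origin under its centre.
- tip_cleaner: Bystander: round black pot of brass wool, 47 mm across, 38 mm high; origin under its centre.
- usb_stick: Bystander: red memory stick 18 x 54 x 9 mm; origin under its centre.
- heatsink: Bystander: finned aluminium heat sink 40 x 40 x 20 mm; origin under its centre.
- tweezers: Bystander: steel tweezers lying flat, 15 x 110 x 8 mm; origin under its centre.

How it is judged:
By the outcome, as a careful person would: the job done as asked, in the order asked, and still so for the second after the job is handed in, with the robot touching nothing.
It also fails if it takes over 72 s, if anything falls off the work surface, if the arm or the gripper's body presses on something with over 40 N, if the wrist force passes 120 N, or if a joint passes its speed limit or range.

## Working session

There is one attempt and no reset: what is moved stays moved. The work goes in short steps, Python scripts to look and compute and a tool call to move; the robot and the scene stay as the last step left them, time stands still between calls to the robot, and variables do not carry over. Pictures are saved under pics/ and viewed, at most 10 in all, crops included, and the job is handed in when it is done.

Besides the shell and the picture viewer there is one more tool, called after "Request:" in YAML: its name, and indented under it one key for each argument. arm_command: Moves the arm, as the interface text tells. Its arguments: {"type":"object","properties":{"rows":{"type":"array"},"force":{"type":"number"}},"required":["rows"]}

```bash
mkdir -p pics; ls; cat > h.py <<'E'
from station import *
import numpy as np, cv2
from scipy.spatial.transform import Rotation as R
def cam(n):
    c=camera(n); c['Rm']=R.from_rotvec(np.ravel(c['rvec'])).as_matrix(); c['t']=np.ravel(c['tvec']); return c
def rays(c,uv):
    uv=np.atleast_2d(np.array(uv,float)); d=np.c_[(uv[:,0]-c['cx'])/c['fx'],(uv[:,1]-c['cy'])/c['fy']]
    s=d.copy()
    for _ in range(20): s=d/(1+c['k1']*(s**2).sum(1,keepdims=True))
    return np.c_[s,np.ones(len(s))]
def onplane(c,uv,z):
    o=-c['Rm'].T@c['t']; w=rays(c,uv)@c['Rm']
    return o+w*((z-o[2])/w[:,2])[:,None]
def cloud(c):
    v,u=np.mgrid[0:480,0:640]; r=rays(c,np.c_[u.ravel(),v.ravel()])
    P=r*c['depth'].ravel()[:,None]
    return ((P-c['t'])@c['Rm']).reshape(480,640,3)
def save(c,f): cv2.imwrite('pics/'+f,c['img'][:,:,::-1])
E
python3 - <<'E'
from h import *
for n in('scene','side'):
    c=cam(n); save(c,n+'0.png'); print(n,-c['Rm'].T@c['t'],c['Rm'][2],(c['depth']>0).mean())
s=state(); print(s)
E
```

```text
pics
scene [0.14642278 0.30442915 0.6947475 ] [ 0.44808348 -0.4867635  -0.74985498] 0.9959407552083334
side [ 0.17941949 -0.65484813  0.97327723] [ 0.31374342  0.47890687 -0.81988614] 0.9961751302083334
{'time_s': 0.1, 'joint_pos': array([-1.40559436e+00,  1.24453341e-01,  1.65152403e+00, -2.42990713e-05,
        1.36748109e+00, -8.26327229e-02]), 'qvel': array([ 0.00068479, -0.00205887, -0.00151458,  0.00046802, -0.00076102,
       -0.00137722]), 'effort': array([ 7.20522803e-04, -4.18881440e+01, -3.61094928e+01,  7.76256504e-02,
        4.61895776e-02, -7.23361791e-05]), 'position': array([ 0.15930687, -0.62963401,  0.23850914]), 'orientation': array([-9.31619128e-04,  9.92331329e-01,  1.23602846e-01, -5.03905498e-05]), 'ft_force': array([ 0.20670529, -0.55795815, -0.33935058]), 'moment': array([ 0.02251584,  0.04564819, -0.00817765]), 'gripper_force': 0.0, 'finger_gap': 0.09493427293768665}
```

View pics/scene0.png

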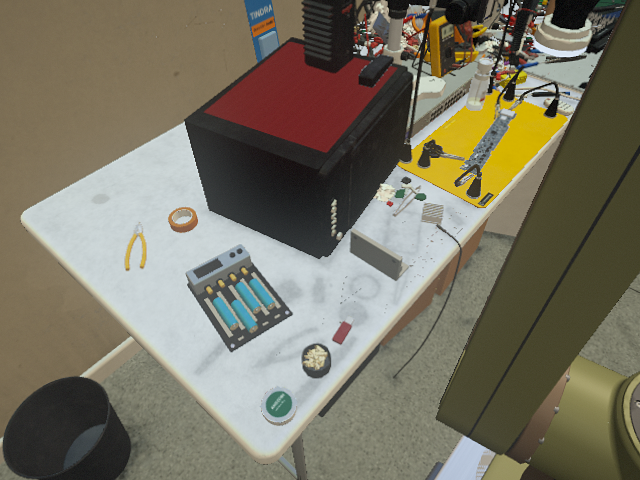

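View pics/side0.png

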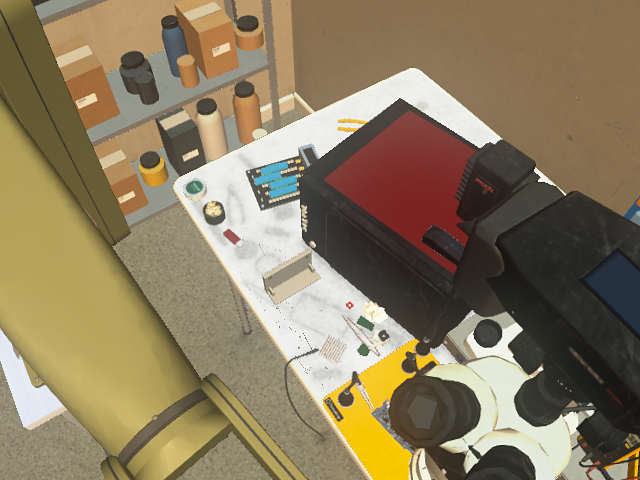

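Scene: tester around (240,300), head at (217,262), its +x pointing away from the camera. Straightedge is at (375,253), with its foot side unclear. A tall black box stands just beside both.

```bash
python3 - <<'E'
from h import *
c=cam('scene'); W=cloud(c); np.set_printoptions(precision=4,suppress=True)
hsv=cv2.cvtColor(c['img'],cv2.COLOR_RGB2HSV); H,S,V=cv2.split(hsv)
def pt(u,v): return W[v,u]
for n,(u,v) in dict(boxtopnear=(325,150),boxred=(290,90),boxcornerbottom=(322,253),boxbase2=(207,208),table=(340,300),head=(217,258),web=(375,250),tin=(278,405),pot=(316,360),usb=(342,332),sink=(432,213),twz=(405,203)).items(): print(n,pt(u,v))
# blue cells
m=((H>85)&(H<105)&(S>90)&(V>100)).astype(np.uint8); m[:240]=0;m[345:]=0;m[:,300:]=0
n,l,st,ce=cv2.connectedComponentsWithStats(m)
for i in range(1,n):
    if st[i,4]>60:
        P=W[l==i]; q=P[P[:,2]>0.018]; print('cell',st[i],P.mean(0),P[:,2].max(), 'min',P.min(0),'max',P.max(0))
        u,s,vt=np.linalg.svd(q-q.mean(0)); print('   axis',vt[0],len(q))
# tester bed: dark points
reg=np.zeros((480,640),bool); reg[235:355,180:300]=1
bed=reg&(V<70)&(abs(W[...,2]-.006)<.006)
r=cv2.minAreaRect((W[bed][:,:2]*1000).astype(np.float32)); print('bed',r,cv2.boxPoints(r))
hd=reg&(W[...,2]>.034)&(W[...,2]<.048)
r=cv2.minAreaRect((W[hd][:,:2]*1000).astype(np.float32)); print('head',r, hd.sum(),W[hd].mean(0)); print(cv2.boxPoints(r))
# straightedge top
reg=np.zeros((480,640),bool); reg[220:285,340:415]=1
t=reg&(W[...,2]>.055)&(W[...,2]<.07)&(S<60)
P=W[t]; print('top',t.sum(),cv2.minAreaRect((P[:,:2]*1000).astype(np.float32)))
f=reg&(W[...,2]>.012)&(W[...,2]<.07)&(S<60);P=W[f]; print('web',cv2.minAreaRect((P[:,:2]*1000).astype(np.float32)),cv2.boxPoints(cv2.minAreaRect((P[:,:2]*1000).astype(np.float32))))
cv2.imwrite('pics/crop1.png',cv2.resize(c['img'][210:360,170:420,::-1],(800,480),interpolation=cv2.INTER_CUBIC))
# box extents
b=(W[...,2]>.1)&(W[...,2]<.35)&(W[...,0]<1)&(W[...,1]<.3)&(W[...,0]>.3)&(W[...,1]>-.6)
hb=np.zeros_like(b);hb[40:260,185:410]=1;P=W[b&hb]; print('box',cv2.boxPoints(cv2.minAreaRect((P[:,:2]*1000).astype(np.float32))),np.percentile(P[:,2],[50,98]))
E
```

```text
boxtopnear [ 0.5372 -0.1462  0.2302]
boxred [ 0.7053 -0.2413  0.2294]
boxcornerbottom [ 0.5091 -0.1024  0.0306]
boxbase2 [ 0.795  -0.0556  0.0011]
table [ 0.4295 -0.0591  0.0009]
head [0.6429 0.0371 0.0406]
web [ 0.4297 -0.1583  0.0499]
tin [0.3755 0.1525 0.0177]
pot [0.3751 0.067  0.0319]
usb [ 0.3832 -0.0076  0.009 ]
sink [ 0.4132 -0.3338  0.0194]
twz [ 0.4811 -0.3417 -0.0009]
cell [249 279  25  29 281] [0.5387 0.0304 0.0225] 0.026369456153521 min [0.5086 0.0155 0.0159] max [0.5718 0.0439 0.0264]
   axis [-0.9758  0.2186 -0.0026] 272
cell [235 282  25  30 293] [0.5492 0.0535 0.0271] 0.6947474991492473 min [0.1464 0.0375 0.0157] max [0.5845 0.3044 0.6947]
   axis [-0.5189  0.3091  0.797 ] 279
cell [213 297  25  31 312] [0.5572 0.0989 0.0228] 0.026701206822322604 min [0.5258 0.085  0.017 ] max [0.5908 0.1126 0.0267]
   axis [-0.9752  0.2215  0.0038] 308
cell [231 300  26  31 317] [0.5288 0.0815 0.0227] 0.027329744258490236 min [0.4973 0.0673 0.0044] max [0.5619 0.0955 0.0273]
   axis [-0.9754  0.2203 -0.0035] 311
bed ((563.4594116210938, 14.037185668945312), (213.52833557128906, 176.40863037109375), 77.85208129882812) [[ 454.7632  -71.7749]
 [ 627.2216 -108.8977]
 [ 672.1556   99.8493]
 [ 499.6973  136.972 ]]
head ((617.0353393554688, -1.981475830078125), (214.2801513671875, 47.407203674316406), 70.22998046875) 1113 [0.6292 0.0403 0.04  ]
[[ 558.4893  -94.7888]
 [ 603.1022 -110.8241]
 [ 675.5814   90.8259]
 [ 630.9685  106.8612]]
top 378 ((447.5325927734375, -162.32354736328125), (23.171152114868164, 138.1687469482422), 84.45720672607422)
web ((453.6854248046875, -205.57089233398438), (134.25448608398438, 123.1764144897461), 10.24925422668457) [[ 376.6709 -156.9095]
 [ 398.5878 -278.1203]
 [ 530.7    -254.2323]
 [ 508.7831 -133.0215]]
box [[ 493.1608 -102.6361]
 [ 597.1974 -626.2898]
 [ 888.7361 -568.3685]
 [ 784.6995  -44.7148]] [0.2279 0.2705]
```

View pics/crop1.png

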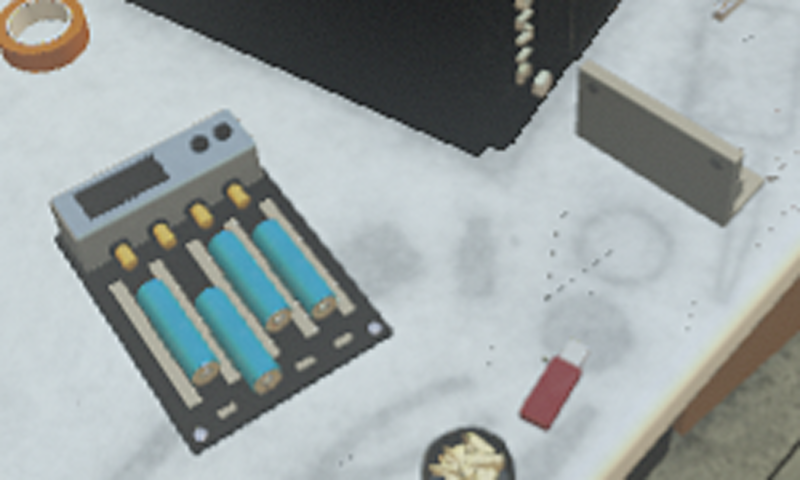

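```bash
cat >> h.py <<'E'
np.set_printoptions(precision=4,suppress=True,linewidth=160)
def line(P): 
    P=P[:,:2]; m=P.mean(0); u,s,v=np.linalg.svd(P-m); return m,v[0],s[1]/np.sqrt(len(P))
E
python3 - <<'E'
from h import *
G={}
for n in('side','scene'):
    c=cam(n); W=cloud(c).reshape(-1,3)[(c['depth']>0).ravel()]
    g=np.full((13,10),-1.)
    for x,y,z in W:
        i=int((y+.8)//.1); j=int(x//.1)
        if 0<=i<13 and 0<=j<10: g[i,j]=max(g[i,j],z)
    print(n); print('rows y=-.8.. step .1, cols x 0..1'); print(np.round(g,2))
c=cam('scene');W=cloud(c); img=c['img'].astype(int)
S=cv2.cvtColor(c['img'],cv2.COLOR_RGB2HSV)[...,1]
u0,v0=335,215; sub=(slice(v0,v0+75),slice(u0,u0+80))
w=W[sub]; 
face=(w[...,2]>.008)&(w[...,2]<.055)&(w[...,0]<.505)&(w[...,0]>.36)&(w[...,1]>-.21)&(w[...,1]<-.10)&(c['img'][sub].max(2)>60)
# stay inside a depth cluster
P=w[face]; print(face.sum(),P.min(0),P.max(0))
m,d,s=line(P); print('face line',m,d,s,np.degrees(np.arctan2(d[1],d[0])))
q=(P[:,:2]-m)@d; r=(P[:,:2]-m)@[-d[1],d[0]]; k=abs(r)<.006; m,d,s=line(P[k]); q=(P[k][:,:2]-m)@d; print(k.sum(),m,d,s,q.min(),q.max(),np.degrees(np.arctan2(d[1],d[0])))
cv2.imwrite('pics/web.png',cv2.resize(c['img'][sub][...,::-1],None,fx=8,fy=8,interpolation=cv2.INTER_NEAREST))
E
```

```text
side
rows y=-.8.. step .1, cols x 0..1
[[-1.   -1.   -1.    0.67  0.51  0.33  0.18  0.05 -1.   -1.  ]
 [-1.   -1.    0.6   0.7   0.7   0.37  0.09 -1.   -1.   -1.  ]
 [ 0.57  0.58  0.59  0.7   0.7   0.32  0.09  0.07 -1.   -1.  ]
 [ 0.61  0.61 -1.    0.09  0.1   0.27  0.38  0.37 -1.   -1.  ]
 [ 0.64  0.64 -0.73  0.02  0.03  0.25  0.38  0.38 -1.   -1.  ]
 [-0.73  0.66 -0.73  0.03  0.03  0.23  0.23  0.23  0.23 -1.  ]
 [-0.73  0.66 -0.73  0.07  0.22  0.23  0.23  0.23  0.23 -1.  ]
 [-1.    0.69  0.68  0.01  0.    0.23  0.23  0.23 -1.    0.  ]
 [-1.   -0.73 -0.73  0.04  0.03  0.03  0.05  0.01  0.01  0.01]
 [-1.   -0.73 -0.73  0.02  0.02  0.03  0.01  0.01  0.01  0.01]
 [-1.   -0.73 -0.73  0.    0.01  0.    0.    0.    0.    0.  ]
 [-1.   -0.73 -0.73 -0.73 -0.72 -1.   -1.   -1.   -1.   -1.  ]
 [-1.   -0.73 -0.73 -0.72 -0.73 -1.   -1.   -1.   -1.   -1.  ]]
scene
rows y=-.8.. step .1, cols x 0..1
[[-1.   -1.   -1.    0.03  0.11  0.28  0.19  0.18  0.13  0.16]
 [-1.   -1.   -0.74  0.36  0.34  0.31  0.29  0.25 -1.   -1.  ]
 [-1.   -1.   -0.73  0.3   0.04  0.32  0.29  0.28 -1.   -1.  ]
 [-1.   -1. 
[... 184 characters left out ...]
 -0.63 -0.73  0.06  0.16  0.23  0.23  0.23  0.23  0.  ]
 [ 0.3   0.59  0.57  0.01  0.    0.23  0.23  0.23  0.02  0.  ]
 [ 0.3   0.6  -1.    0.04  0.03  0.03  0.05  0.02  0.02  0.  ]
 [-1.   -1.   -1.    0.02  0.02  0.03  0.04  0.01  0.01  0.  ]
 [-1.   -1.   -1.    0.    0.    0.    0.    0.    0.    0.  ]
 [-1.   -1.   -1.   -1.   -1.   -1.   -0.73 -0.73 -0.46 -0.47]
 [-1.   -1.   -1.   -1.   -1.   -1.   -1.   -0.73 -0.47 -0.68]]
892 [ 0.3776 -0.1825  0.008 ] [ 0.5043 -0.1384  0.055 ]
face line [ 0.4312 -0.158 ] [-0.9991 -0.0427] 0.003146422011740317 -177.55143590737626
858 [ 0.43   -0.1581] [-0.9999 -0.0125] 0.0012675193943344927 -0.07436083332439414 0.05244728338674004 -179.28419369165462
```

View pics/web.png

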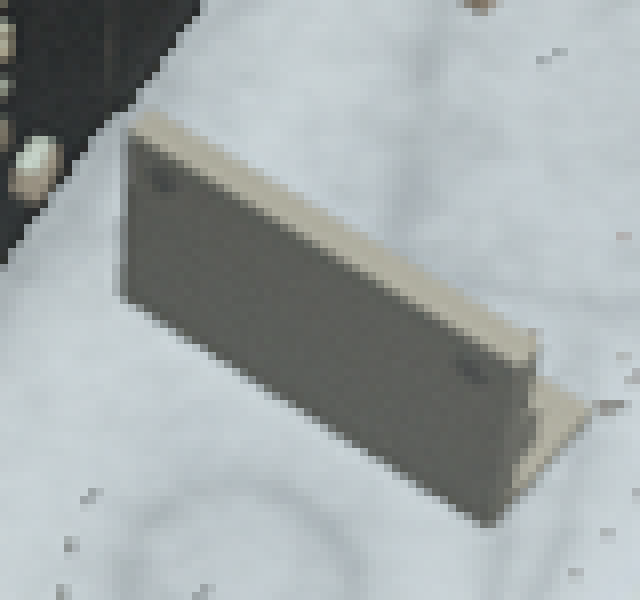

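The web's front face has crop corners (130,130), (525,362), (490,525) and (122,300). Its foot goes back, away from the camera.

```bash
python3 - <<'E'
from h import *
c=cam('scene')
f=lambda x,y:(x/8-.5+335,y/8-.5+215)
b=onplane(c,[f(122,300),f(490,525)],0); t=onplane(c,[f(130,132),f(526,362),f(150,110),f(537,332)],.062)
for P in(b,t[:2],t[2:]): d=P[0]-P[1]; print(P[:,:2].tolist(),np.linalg.norm(d),np.degrees(np.arctan2(d[1],d[0])),P.mean(0))
# tester: pin/bed corners from crop1 (3.2x, offset 170,210)
g=lambda x,y:(x/3.2-.5+170,y/3.2-.5+210)
B=onplane(c,[g(197,454),g(393,333)],.006); d=B[1]-B[0]; print('near edge',B,np.linalg.norm(d),np.degrees(np.arctan2(d[1],d[0])))
mid=B.mean(0)[:2]; a=np.radians(-12.7); ctr=mid+.085*np.array([np.cos(a),np.sin(a)]); print('tester ctr',ctr)
# cells in tester frame
X=np.array([[.5387,.0304],[.5492-.0,.0535],[.5572,.0989],[.5288,.0815]]); q=X-ctr; print(q@np.array([[np.cos(a),-np.sin(a)],[np.sin(a),np.cos(a)]]))
E
```

```text
[[0.48608132267286386, -0.1581808555328164], [0.37915298864421104, -0.16034355088590113]] 0.1069502027549897 1.158686560290519 [ 0.4326 -0.1593  0.    ]
[[0.48578773849752455, -0.1575508682765388], [0.3775483513102912, -0.1601484064477252]] 0.10827055067384939 1.374725205431897 [ 0.4317 -0.1588  0.062 ]
[[0.48653214791937216, -0.16596015811780057], [0.38050336726766504, -0.16870029212835258]] 0.10606418179990645 1.4803827353584087 [ 0.4335 -0.1673  0.062 ]
near edge [[0.5001 0.1371 0.006 ]
 [0.4728 0.0193 0.006 ]] 0.12091874770572403 -103.01928842517619
tester ctr [0.5694 0.0595]
[[-0.0235 -0.0351]
 [-0.0184 -0.0103]
 [-0.0206  0.0358]
 [-0.0444  0.0126]]
```

Request:
arm_command:
  rows:
    - {"gripper": 1, "xyz": [0.185, -0.315, 0], "twist": [0, 0, 0]}
    - {"gripper": 1, "xyz": [0.185, -0.315, 0], "twist": [0, 0, 0]}
    - {"gripper": 1, "xyz": [0.185, -0.315, 0], "twist": [0, 0, 0]}
    - {"gripper": 1, "xyz": [0.185, -0.315, 0], "twist": [0, 0, 0]}
    - {"gripper": 1, "xyz": [0.185, -0.315, 0], "twist": [0, 0, 0]}
    - {"gripper": 1, "xyz": [0.185, -0.315, 0], "twist": [0, 0, 0]}
    - {"gripper": 1, "xyz": [0.336, -0.245, 0], "twist": [0, 0, 0]}
    - {"gripper": 1, "xyz": [0.336, -0.245, 0], "twist": [0, 0, 0]}
    - {"gripper": 1, "xyz": [0.336, -0.245, 0], "twist": [0, 0, 0]}
    - {"gripper": 1, "xyz": [0.336, -0.245, 0], "twist": [0, 0, 0]}
    - {"gripper": 1, "xyz": [0.336, -0.245, 0], "twist": [0, 0, 0]}
    - {"gripper": 1, "xyz": [0.336, -0.245, 0], "twist": [0, 0, 0]}
    - {"gripper": 1, "xyz": [0.336, -0.245, 0], "twist": [0, 0, 0]}
    - {"gripper": 1, "xyz": [0.336, -0.245, 0], "twist": [0, 0, 0]}

```text
time_s: 2.1
position: [0.4339, -0.1626, 0.2399]
orientation: [0.0, 0.992, 0.124, 0.0]
ft_force: [-0.4, -0.7, -0.2]
finger_gap: 0.0952
gripper_force: 0.0
```

Request:
arm_command:
  rows:
    - {"gripper": 1, "xyz": [0, 0, 0], "twist": [0, 0, -0.058]}
    - {"gripper": 1, "xyz": [0, 0, 0], "twist": [0, 0, -0.058]}
    - {"gripper": 1, "xyz": [0, 0, 0], "twist": [0, 0, -0.058]}
    - {"gripper": 1, "xyz": [0, 0, 0], "twist": [0, 0, -0.058]}
    - {"gripper": 1, "xyz": [0, 0, 0], "twist": [0, 0, -0.058]}
    - {"gripper": 1, "xyz": [0, 0, 0], "twist": [0, 0, -0.058]}
    - {"gripper": 1, "xyz": [0, 0, 0], "twist": [0, 0, -0.058]}
    - {"gripper": 1, "xyz": [0, 0, 0], "twist": [0, 0, -0.058]}
    - {"gripper": 1, "xyz": [0, 0, 0], "twist": [0, 0, -0.058]}
    - {"gripper": 1, "xyz": [0, 0, 0], "twist": [0, 0, -0.058]}
    - {"gripper": 1, "xyz": [0, 0, 0], "twist": [0, 0, -0.058]}
    - {"gripper": 1, "xyz": [0, 0, 0], "twist": [0, 0, -0.058]}
    - {"gripper": 1, "xyz": [0, 0, 0], "twist": [0, 0, -0.058]}
    - {"gripper": 1, "xyz": [0, 0, 0], "twist": [0, 0, -0.058]}
    - {"gripper": 1, "xyz": [0, 0, 0], "twist": [0, 0, -0.058]}
    - {"gripper": 1, "xyz": [0, 0, 0], "twist": [0, 0, -0.058]}

```text
time_s: 4.1
position: [0.4331, -0.1637, 0.2398]
orientation: [0.0, -0.014, 1.0, -0.0]
ft_force: [0.4, 0.6, 0.1]
finger_gap: 0.0951
gripper_force: 0.0
```

```bash
cat >> h.py <<'E'
def pose():
    s=state(); q=s['orientation']; M=R.from_quat([q[1],q[2],q[3],q[0]]).as_matrix(); return s,s['position'],M,np.degrees(np.arctan2(M[1,0],M[0,0]))
def goto(x,y,z,yaw):
    s,p,M,w=pose(); t=M.T@(np.array([x,y,z])-p)*10; d=(yaw-w+180)%360-180
    print('now',p,'yaw',w,'tilt',M[:,2],'shift',t,'twistz',-d/180)
E
python3 - <<'E'
from h import *
s=state(); print(s['time_s'],s['joint_pos'],s['ft_force']); goto(.4325,-.164,.1,181.3)
c=cam('wrist'); save(c,'wrist1.png'); print(-c['Rm'].T@c['t'],c['Rm'][2])
E
```

```text
4.1 [-0.4775 -0.307   2.0512  0.      1.3972 -2.0759] [0.3688 0.6013 0.113 ]
now [ 0.4331 -0.1637  0.2398] yaw -178.41891095367941 tilt [ 0.0002 -0.0001 -1.    ] shift [ 0.0067 -0.0022  1.3977] twistz 0.001561605812892392
[ 0.3625 -0.1659  0.385 ] [ 0.253   0.0075 -0.9674]
```

View pics/wrist1.png

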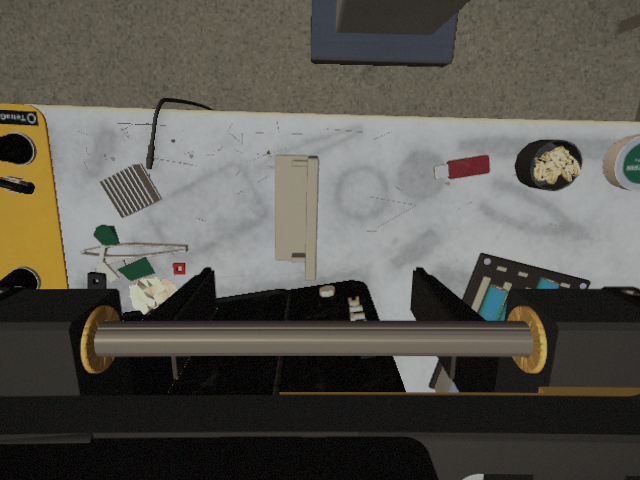

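Wrist view: the web's top strip runs from (313,157) to (310,279), with the foot to its left (275–305) and the box edge below it at v≈283. The gripper straddles it correctly.

```bash
python3 - <<'E'
from h import *
c=cam('wrist'); hsv=cv2.cvtColor(c['img'],cv2.COLOR_RGB2HSV)
print(hsv[200,[290,300,304,306,308,310,312,314,316,318,320,325]].tolist())
b=hsv[...,1].astype(int); E=[]
for v in range(165,272,4):
    g=np.diff(cv2.GaussianBlur(c['img'][v:v+1].astype(np.float32),(3,1),0)[0].mean(1)-0*b[v]); s=np.diff(b[v].astype(float))
    k=308+np.argmin(s[308:326]); w=-np.minimum(s[k-2:k+3],0); E.append([(w*np.arange(k-2,k+3)).sum()/w.sum()+.5,v])
E=np.array(E); print(E[::5].tolist())
P=onplane(c,E,.062); m,d,s=line(P); d=d*np.sign(d[0]); print('front top edge',m,np.degrees(np.arctan2(d[1],d[0])),'res',s)
for v0,v1 in((150,165),(265,290)): 
    col=b[v0:v1,309:315].mean(1); print(v0,col.round().tolist())
E
```

```text
[[22, 43, 149], [21, 41, 148], [23, 41, 150], [20, 43, 129], [22, 43, 148], [21, 41, 149], [21, 41, 150], [22, 43, 147], [23, 42, 140], [90, 4, 142], [90, 5, 163], [98, 6, 160]]
[[318.39473684210526, 165.0], [317.44594594594594, 185.0], [317.0853658536585, 205.0], [316.29487179487177, 225.0], [315.725, 245.0], [315.2560975609756, 265.0]]
front top edge [ 0.4292 -0.1611] 0.25620962234421346 res 0.0001143701078357332
150 [4.0, 4.0, 3.0, 5.0, 4.0, 3.0, 46.0, 49.0, 46.0, 42.0, 42.0, 41.0, 41.0, 41.0, 41.0]
265 [43.0, 42.0, 42.0, 42.0, 43.0, 42.0, 43.0, 43.0, 42.0, 43.0, 42.0, 43.0, 43.0, 43.0, 40.0, 14.0, 5.0, 3.0, 4.0, 3.0, 3.0, 81.0, 130.0, 125.0, 136.0]
```

Request:
arm_command:
  rows:
    - {"gripper": 1, "xyz": [0.006, -0.013, 0.27], "twist": [0, 0, 0.0045]}
    - {"gripper": 1, "xyz": [0, 0, 0.27], "twist": [0, 0, 0]}
    - {"gripper": 1, "xyz": [0, 0, 0.27], "twist": [0, 0, 0]}
    - {"gripper": 1, "xyz": [0, 0, 0.27], "twist": [0, 0, 0]}
    - {"gripper": 1, "xyz": [0, 0, 0.27], "twist": [0, 0, 0]}
    - {"gripper": 1, "xyz": [0, 0, 0.27], "twist": [0, 0, 0]}
    - {"gripper": 1, "xyz": [0, 0, 0.09], "twist": [0, 0, 0]}
    - {"gripper": 1, "xyz": [0, 0, 0.09], "twist": [0, 0, 0]}
    - {"gripper": 1, "xyz": [0, 0, 0.09], "twist": [0, 0, 0]}
    - {"gripper": 1, "xyz": [0, 0, 0], "twist": [0, 0, 0]}

```text
time_s: 5.45
position: [0.4325, -0.165, 0.0504]
orientation: [-0.0, -0.004, 1.0, 0.0]
ft_force: [-0.5, -0.4, -0.5]
finger_gap: 0.0951
gripper_force: 0.0
```

Request:
arm_command:
  rows:
    - {"gripper": 0.3, "xyz": [0, 0, 0], "twist": [0, 0, 0]}
    - {"gripper": 0.15, "xyz": [0, 0, 0], "twist": [0, 0, 0]}
    - {"gripper": 0.05, "xyz": [0, 0, 0], "twist": [0, 0, 0]}
    - {"gripper": 0, "xyz": [0, 0, 0], "twist": [0, 0, 0]}
    - {"gripper": 0, "xyz": [0, 0, 0], "twist": [0, 0, 0]}
    - {"gripper": 0, "xyz": [0, 0, 0], "twist": [0, 0, 0]}
    - {"gripper": 0, "xyz": [0, 0, 0], "twist": [0, 0, 0]}
    - {"gripper": 0, "xyz": [0, 0, 0], "twist": [0, 0, 0]}
  force: 25

```text
time_s: 6.45
position: [0.4326, -0.1651, 0.0507]
orientation: [0.0, -0.004, 1.0, 0.0]
ft_force: [-0.3, -0.3, 0.5]
finger_gap: 0.0203
gripper_force: 0.0
```

Request:
arm_command:
  rows:
    - {"gripper": 0, "xyz": [0, 0, 0], "twist": [0, 0, 0]}
    - {"gripper": 0, "xyz": [0, 0, 0], "twist": [0, 0, 0]}
  force: 55

```text
time_s: 6.7
position: [0.4326, -0.1651, 0.0506]
orientation: [0.0, -0.004, 1.0, -0.0]
ft_force: [0.4, -0.4, -0.8]
finger_gap: 0.01
gripper_force: 55.0
```

```bash
python3 - <<'E'
from h import *
s=state(); print(s['time_s'],s['joint_pos'],s['ft_force'],s['finger_gap'],s['gripper_force']); goto(.4325,-.165,.19,180.8)
c=cam('scene'); save(c,'s2.png')
E
```

```text
6.7 [-0.4806 -0.091   2.2104 -0.0001  1.0221 -2.0588] [ 0.4419 -0.3689 -0.7571] 0.009985562968436903 54.99955415725708
now [ 0.4326 -0.1651  0.0506] yaw -179.57188631962373 tilt [ 0.     -0.0001 -1.    ] shift [ 0.0008  0.0007 -1.3937] twistz -0.002066035109020782
```

Request:
arm_command:
  rows:
    - {"gripper": 0, "xyz": [0, 0, -0.15], "twist": [0, 0, 0]}
    - {"gripper": 0, "xyz": [0, 0, -0.35], "twist": [0, 0, 0]}
    - {"gripper": 0, "xyz": [0, 0, -0.35], "twist": [0, 0, 0]}
    - {"gripper": 0, "xyz": [0, 0, -0.35], "twist": [0, 0, 0]}
    - {"gripper": 0, "xyz": [0, 0, -0.2], "twist": [0, 0, 0]}
    - {"gripper": 0, "xyz": [0.126, 0.17, 0], "twist": [0, 0, 0]}
    - {"gripper": 0, "xyz": [0.126, 0.17, 0], "twist": [0, 0, 0]}
    - {"gripper": 0, "xyz": [0.126, 0.17, 0], "twist": [0, 0, 0]}
    - {"gripper": 0, "xyz": [0.126, 0.17, 0], "twist": [0, 0, 0]}
    - {"gripper": 0, "xyz": [0.126, 0.17, 0], "twist": [0, 0, 0]}

```text
time_s: 8.0
position: [0.3683, -0.0799, 0.1912]
orientation: [0.0, -0.004, 1.0, 0.0]
ft_force: [0.4, -0.5, -1.4]
finger_gap: 0.0094
gripper_force: 55.0
```

Request:
arm_command:
  rows:
    - {"gripper": 0, "xyz": [0, 0, 0], "twist": [0, 0, 0.03]}
    - {"gripper": 0, "xyz": [0, 0, 0], "twist": [0, 0, 0.05]}
    - {"gripper": 0, "xyz": [0, 0, 0], "twist": [0, 0, 0.05]}
    - {"gripper": 0, "xyz": [0, 0, 0], "twist": [0, 0, 0.05]}
    - {"gripper": 0, "xyz": [0, 0, 0], "twist": [0, 0, 0.05]}
    - {"gripper": 0, "xyz": [0, 0, 0], "twist": [0, 0, 0.05]}
    - {"gripper": 0, "xyz": [0, 0, 0], "twist": [0, 0, 0.05]}
    - {"gripper": 0, "xyz": [0, 0, 0], "twist": [0, 0, 0.05]}
    - {"gripper": 0, "xyz": [0, 0, 0], "twist": [0, 0, 0.05]}
    - {"gripper": 0, "xyz": [0, 0, 0], "twist": [0, 0, 0.05]}
    - {"gripper": 0, "xyz": [0, 0, 0], "twist": [0, 0, 0.05]}
    - {"gripper": 0, "xyz": [0, 0, 0], "twist": [0, 0, 0.043]}
    - {"gripper": 0, "xyz": [0, 0, 0], "twist": [0, 0, 0]}

```text
time_s: 9.62
position: [0.3688, -0.0805, 0.1912]
orientation: [0.0, 0.781, 0.625, 0.0]
ft_force: [0.4, 0.7, -2.3]
finger_gap: 0.0096
gripper_force: 55.0
```

```bash
python3 - <<'E'
from h import *
s=state(); print(s['time_s'],s['joint_pos'],s['ft_force'],s['moment'],s['finger_gap'],s['gripper_force']); goto(.4748,.0808,.08,77.25)
c=cam('wrist'); save(c,'wrist2.png')
E
```

```text
9.625 [-0.3572 -0.5072  2.2729  0.      1.3754 -0.1371] [ 0.3564  0.6895 -2.2606] [-0.0391 -0.0791 -0.0455] 0.009566476740617122 54.99974548816681
now [ 0.3688 -0.0805  0.1912] yaw 77.38430626462235 tilt [ 0.0005 -0.0002 -1.    ] shift [1.8051 0.6812 1.1121] twistz 0.0007461459145686276
```

View pics/wrist2.png

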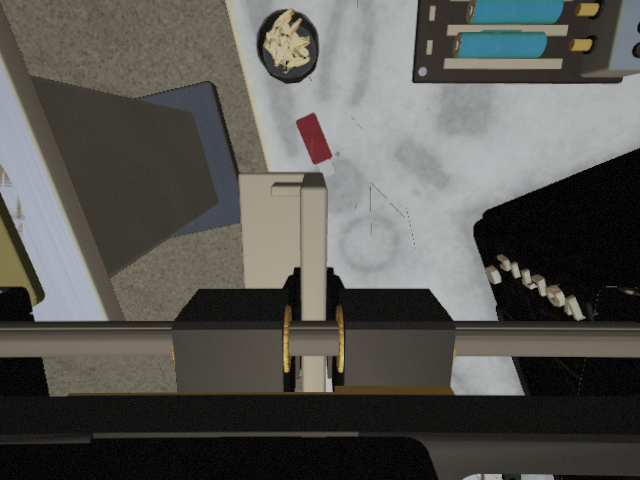

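The held straightedge is at (313,175–390), and the bed's near-right corner is at (415,82). I'll compare web and bed directions in this one view, independent of the camera's own yaw error.

```bash
python3 - <<'E'
from h import *
c=cam('wrist'); I=cv2.cvtColor(c['img'],cv2.COLOR_RGB2GRAY).astype(float); Sx=cv2.cvtColor(c['img'],cv2.COLOR_RGB2HSV)[...,1].astype(float)
s,p,M,w=pose()
def sub(prof,k0,k1,sgn):
    d=np.diff(prof)*sgn; k=k0+np.argmax(d[k0:k1]); ww=np.maximum(d[k-1:k+2],0); return (ww*np.arange(k-1,k+2)).sum()/ww.sum()+.5
ang=lambda d:np.degrees(np.arctan2(d[1],d[0]))
def fit(E,z,n):
    E=np.array(E); P=onplane(c,E,z)
    for _ in range(2):
        m,d,r=line(P); k=abs((P[:,:2]-m)@[-d[1],d[0]])<max(1.5*r,1e-4); P=P[k]
    d=d if d[0]>0 else -d; print(n,len(P),m,ang(d),'res',r); return m,ang(d)
mw,_=fit([(sub(Sx[v],318,336,-1),v) for v in range(185,262,3)],p[2]-.0506+.062,'web front top')
mn,_=fit([(sub(I[v],408,422,-1),v) for v in range(4,68,3)],.006,'bed near edge')
mb,_=fit([(u,sub(I[:,u],74,92,1)) for u in range(425,575,5)],.0,'bed right edge')
print('tool yaw',w)
# cells: blue masks
H=cv2.cvtColor(c['img'],cv2.COLOR_RGB2HSV); m=((H[...,0]>85)&(H[...,0]<105)&(H[...,1]>100)).astype(np.uint8)
E
```

```text
web front top 24 [ 0.3826 -0.042 ] 77.5147662441171 res 4.228341813305574e-05
bed near edge 19 [0.4805 0.0471] 76.85180922313884 res 5.616273171011495e-05
bed right edge 24 [ 0.5428 -0.0009] -13.095523442961984 res 9.028040335183451e-05
tool yaw 77.40622174911704
```

Request:
arm_command:
  rows:
    - {"gripper": 0, "xyz": [0.3, 0.1, 0], "twist": [0, 0, 0]}
    - {"gripper": 0, "xyz": [0.3, 0.1, 0], "twist": [0, 0, 0]}
    - {"gripper": 0, "xyz": [0.3, 0.1, 0], "twist": [0, 0, 0]}
    - {"gripper": 0, "xyz": [0.3, 0.1, 0], "twist": [0, 0, 0]}
    - {"gripper": 0, "xyz": [0.3, 0.1, 0], "twist": [0, 0, 0]}
    - {"gripper": 0, "xyz": [0.3, 0.1, 0], "twist": [0, 0, 0]}
    - {"gripper": 0, "xyz": [0, 0, 0], "twist": [0, 0, 0.0035]}
    - {"gripper": 0, "xyz": [0, 0, 0.2], "twist": [0, 0, 0]}
    - {"gripper": 0, "xyz": [0, 0, 0.2], "twist": [0, 0, 0]}
    - {"gripper": 0, "xyz": [0, 0, 0.2], "twist": [0, 0, 0]}
    - {"gripper": 0, "xyz": [0, 0, 0], "twist": [0, 0, 0]}

```text
time_s: 11.1
position: [0.4653, 0.0811, 0.1289]
orientation: [-0.001, 0.784, 0.62, -0.002]
ft_force: [-0.7, 0.3, -1.7]
finger_gap: 0.0099
gripper_force: 55.0
```

```bash
python3 - <<'E'
from h import *
s=state(); print(s['time_s'],s['joint_pos'],s['ft_force'],s['moment'],s['finger_gap'],s['gripper_force']); goto(.467,.0827,.0616,76.78)
c=cam('wrist'); save(c,'wrist3.png')
E
```

```text
11.1 [ 0.059  -0.1788  2.1397 -0.0003  1.1852  0.292 ] [-0.7098  0.3492 -1.7379] [-0.0819 -0.0994  0.0708] 0.009920100630781773 54.99909281730652
now [0.4653 0.0811 0.1289] yaw 76.65854033995912 tilt [-0.0044 -0.0006 -1.    ] shift [0.0205 0.0158 0.6727] twistz -0.0006747758891161008
```

View pics/wrist3.png

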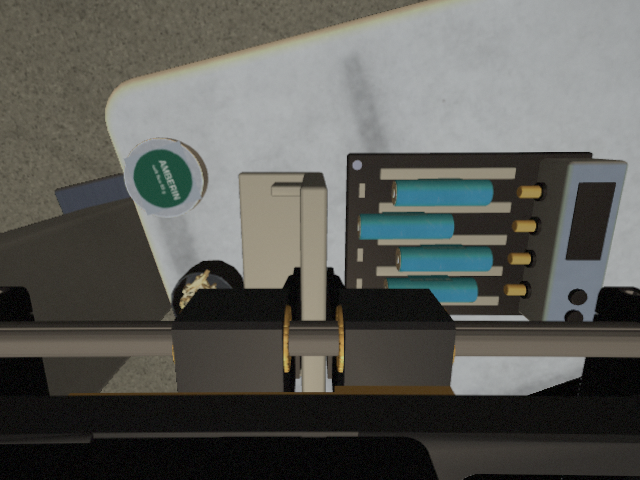

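The web is square to the bed by eye. Cells sit at v≈193, 226, 259 and 290, and the pin tips at u≈505–517. I'll check the lateral centring, yaw and cell ends here.

```bash
python3 - <<'E'
from h import *
c=cam('wrist'); I=cv2.cvtColor(c['img'],cv2.COLOR_RGB2GRAY).astype(float); HS=cv2.cvtColor(c['img'],cv2.COLOR_RGB2HSV); Sx=HS[...,1].astype(float)
s,p,M,w=pose(); print(p,w,M[:,2],s['ft_force'],s['moment'])
def sub(prof,k0,k1,sgn):
    d=np.diff(prof)*sgn; k=k0+np.argmax(d[k0:k1]); ww=np.maximum(d[k-1:k+2],0); return (ww*np.arange(k-1,k+2)).sum()/ww.sum()+.5
def fit(E,z,n):
    P=onplane(c,np.array(E),z)
    for _ in range(2):
        m,d,r=line(P); P=P[abs((P[:,:2]-m)@[-d[1],d[0]])<max(1.5*r,1e-4)]
    d=d if d[0]>0 else -d; print(n,len(P),m,np.degrees(np.arctan2(d[1],d[0])),'res',r); return m
zt=p[2]-.0506+.062
mw=fit([(sub(Sx[v],318,336,-1),v) for v in range(185,262,3)],zt,'web')
mn=fit([(sub(I[v],340,354,-1),v) for v in range(165,285,4)],.006,'bed near')
ml=fit([(u,sub(I[:,u],144,160,-1)) for u in range(365,530,5)],.006,'bed left')
a=np.radians(-13.1); X=np.array([np.cos(a),np.sin(a)]); Y=np.array([-X[1],X[0]])
ctr=((mn@X)+.085)*X+((ml@Y)-.062)*Y; print('ctr',ctr)
T=lambda P:np.c_[(P[:,:2]-ctr)@X,(P[:,:2]-ctr)@Y]
print('web end',T(onplane(c,[(313,sub(I[:,313],160,185,1))],zt)), 'web face x',T(mw[None]),'tcp',T(p[None]))
m=((HS[...,0]>85)&(HS[...,0]<105)&(HS[...,1]>110)).astype(np.uint8); m[:,560:]=0;m[:,:340]=0
n,l,st,ce=cv2.connectedComponentsWithStats(m)
for i in range(1,n):
    if st[i,4]>200: x,y,ww,h,_=st[i]; print('cell back,front',T(onplane(c,[(x-.5,y+h/2),(x+ww-.5,y+h/2)],.02)).round(4).tolist())
for q in((517,192),(512,227),(506.5,259),(504,291)): print('pin',T(onplane(c,[q],.0165)).round(4).tolist())
E
```

```text
[0.4671 0.0814 0.1312] 76.64948071094798 [ 0.0003 -0.0001 -1.    ] [ 0.0219  0.8852 -1.4952] [-0.0359 -0.1158 -0.0118]
web 24 [0.4807 0.1198] 76.73619943800882 res 4.274898700295396e-05
bed near 24 [0.4908 0.0879] 76.92691808609452 res 5.056563141977743e-05
bed left 27 [0.5685 0.1199] -13.082598272547656 res 4.5268707876145986e-05
ctr [0.5706 0.0558]
web end [[-0.1068  0.0578]] web face x [[-0.1021  0.042 ]] tcp [[-0.1066  0.0015]]
cell back,front [[-0.0529, 0.0361], [0.0129, 0.0358]]
cell back,front [[-0.0761, 0.0127], [-0.0106, 0.0125]]
cell back,front [[-0.0477, -0.0105], [0.0183, -0.0106]]
cell back,front [[-0.0552, -0.0342], [0.0102, -0.0342]]
pin [[0.0333, 0.0359]]
pin [[0.0331, 0.0112]]
pin [[0.0323, -0.0125]]
pin [[0.0335, -0.0373]]
```

Request:
arm_command:
  rows:
    - {"gripper": 0, "xyz": [-0.02, 0, 0.2], "twist": [0, 0, -0.001]}
    - {"gripper": 0, "xyz": [0, 0, 0.2], "twist": [0, 0, 0]}
    - {"gripper": 0, "xyz": [0, 0, 0.15], "twist": [0, 0, 0]}
    - {"gripper": 0, "xyz": [0, 0, 0.1], "twist": [0, 0, 0]}
    - {"gripper": 0, "xyz": [0, 0, 0.045], "twist": [0, 0, 0]}
    - {"gripper": 0, "xyz": [0, 0, 0], "twist": [0, 0, 0]}
    - {"gripper": 0, "xyz": [0, 0, 0], "twist": [0, 0, 0]}

```text
time_s: 12.08
position: [0.4671, 0.08, 0.0618]
orientation: [0.0, 0.783, 0.621, 0.0]
ft_force: [0.2, -1.0, -2.2]
finger_gap: 0.0098
gripper_force: 55.0
```

```bash
cat >> h.py <<'E'
CTR=np.array([.5706,.0558]); a=np.radians(-13.08); X=np.array([np.cos(a),np.sin(a)]); Y=np.array([-X[1],X[0]])
T=lambda P:np.c_[(np.atleast_2d(P)[:,:2]-CTR)@X,(np.atleast_2d(P)[:,:2]-CTR)@Y]
def rep():
    s,p,M,w=pose(); f=s['ft_force']; print('t',round(s['time_s'],2),'tx,ty',T(p)[0],'z',p[2].round(4),'yaw',round(w,2),'tilt',M[:2,2].round(4),'Fx,Fy',f[:2]@X,f[:2]@Y,'Fz',f[2],'M',s['moment'])
E
python3 - <<'E'
from h import *
for i in range(3): rep(); c=cam('side')
save(c,'side1.png')
E
```

```text
t 12.07 tx,ty [-0.1062  0.0001] z 0.0618 yaw 76.84 tilt [0.0011 0.0001] Fx,Fy 0.4118253847465502 -0.9225337098755626 Fz -2.187948497122803 M [-0.0821 -0.1102 -0.0489]
t 12.12 tx,ty [-0.1062  0.0001] z 0.0618 yaw 76.84 tilt [0.0012 0.0001] Fx,Fy -0.07451798377028578 -0.415498711844193 Fz -3.0762756189531384 M [-0.0041 -0.1122  0.0172]
t 12.18 tx,ty [-0.1063  0.0001] z 0.0618 yaw 76.84 tilt [0.0011 0.    ] Fx,Fy 0.398005168805213 0.4227109717124145 Fz -2.2402912063237403 M [-0.0898 -0.0605 -0.001 ]
```

Request:
arm_command:
  rows:
    - {"gripper": 0, "xyz": [0, 0.04, 0], "twist": [0, 0, 0]}
    - {"gripper": 0, "xyz": [0, 0.04, 0], "twist": [0, 0, 0]}
    - {"gripper": 0, "xyz": [0, 0.04, 0], "twist": [0, 0, 0]}
    - {"gripper": 0, "xyz": [0, 0.04, 0], "twist": [0, 0, 0]}
    - {"gripper": 0, "xyz": [0, 0.04, 0], "twist": [0, 0, 0]}
    - {"gripper": 0, "xyz": [0, 0.04, 0], "twist": [0, 0, 0]}
    - {"gripper": 0, "xyz": [0, 0.04, 0], "twist": [0, 0, 0]}
    - {"gripper": 0, "xyz": [0, 0.04, 0], "twist": [0, 0, 0]}
    - {"gripper": 0, "xyz": [0, 0.04, 0], "twist": [0, 0, 0]}
    - {"gripper": 0, "xyz": [0, 0.04, 0], "twist": [0, 0, 0]}
    - {"gripper": 0, "xyz": [0, 0.04, 0], "twist": [0, 0, 0]}
    - {"gripper": 0, "xyz": [0, 0.04, 0], "twist": [0, 0, 0]}
    - {"gripper": 0, "xyz": [0, 0.04, 0], "twist": [0, 0, 0]}
    - {"gripper": 0, "xyz": [0, 0.03, 0], "twist": [0, 0, 0]}
    - {"gripper": 0, "xyz": [0, 0.02, 0], "twist": [0, 0, 0]}
    - {"gripper": 0, "xyz": [0, 0.01, 0], "twist": [0, 0, 0]}
    - {"gripper": 0, "xyz": [0, 0, 0], "twist": [0, 0, 0]}

```text
time_s: 14.35
position: [0.5232, 0.0667, 0.0611]
orientation: [0.0, 0.783, 0.621, 0.0]
ft_force: [-0.6, 0.2, -1.2]
finger_gap: 0.0096
gripper_force: 55.0
```

```bash
python3 - <<'E'
from h import *
for i in range(3): rep(); c=cam('wrist')
save(c,'wrist4.png')
c=cam('scene');cv2.imwrite('pics/crop4.png',cv2.resize(c['img'][225:365,160:340,::-1],None,fx=4,fy=4,interpolation=cv2.INTER_CUBIC))
E
```

```text
t 14.35 tx,ty [-0.0486 -0.0001] z 0.0611 yaw 76.84 tilt [ 0.0002 -0.    ] Fx,Fy -0.6450588024537346 0.08668968479324966 Fz -1.1921111781215439 M [0.0463 0.1054 0.0025]
t 14.4 tx,ty [-0.0487 -0.0001] z 0.0611 yaw 76.84 tilt [ 0.0003 -0.0001] Fx,Fy -0.3311332908136292 -0.4310654157845929 Fz -2.0283248478305835 M [ 0.0244  0.0416 -0.0085]
t 14.45 tx,ty [-0.0487 -0.0002] z 0.0611 yaw 76.84 tilt [ 0.0004 -0.0001] Fx,Fy -1.2365907945381513 -0.20871862966275892 Fz -2.279283289830396 M [0.0041 0.0407 0.043 ]
```

View pics/wrist4.png

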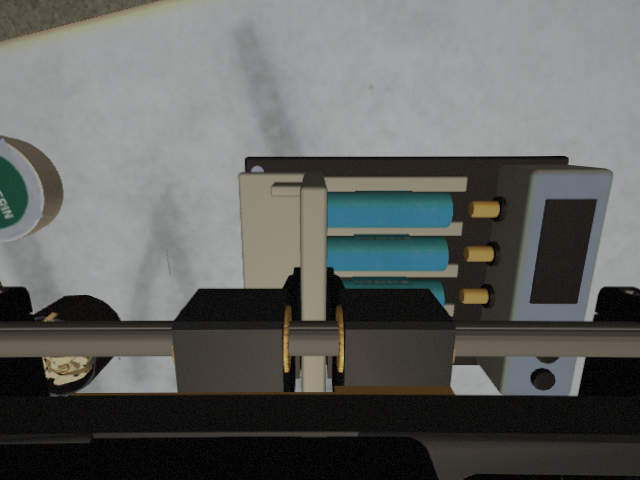

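The cells now lie in one row, with fronts at u≈445–453 and pin tips at u≈460–469. That leaves a gap of roughly 9 mm at 0.55 mm/px, so I'll creep in.

Request:
arm_command:
  rows:
    - {"gripper": 0, "xyz": [0, 0.02, 0], "twist": [0, 0, 0]}
    - {"gripper": 0, "xyz": [0, 0.02, 0], "twist": [0, 0, 0]}
    - {"gripper": 0, "xyz": [0, 0.015, 0], "twist": [0, 0, 0]}
    - {"gripper": 0, "xyz": [0, 0.01, 0], "twist": [0, 0, 0]}
    - {"gripper": 0, "xyz": [0, 0.005, 0], "twist": [0, 0, 0]}
    - {"gripper": 0, "xyz": [0, 0, 0], "twist": [0, 0, 0]}

```text
time_s: 15.3
position: [0.53, 0.0651, 0.0612]
orientation: [0.0, 0.783, 0.621, 0.0]
ft_force: [-0.6, 1.3, -2.7]
finger_gap: 0.0099
gripper_force: 55.0
```

```bash
cat >> h.py <<'E'
def favg(n=5):
    F=[];
    for i in range(n):
        s,p,M,w=pose(); F.append([*(s['ft_force'][:2]@np.c_[X,Y]),s['ft_force'][2],*s['moment'],T(p)[0,0]]); camera('side')
    s,p,M,w=pose(); F=np.array(F); print('t',round(s['time_s'],2),'tx',T(p)[0],'z',p[2].round(4),'yaw',round(w,2),'tilt',M[:2,2].round(4),'F',F[:,:3].mean(0).round(2),'sd',F[:,0].std().round(2),'M',F[:,3:6].mean(0).round(3))
E
python3 -c "
from h import *
favg()"
```

```text
t 15.55 tx [-0.0417 -0.0001] z 0.0612 yaw 76.84 tilt [ 0.0002 -0.    ] F [-0.59  0.21 -2.37] sd 0.19 M [-0.001  0.041  0.005]
```

Request:
arm_command:
  rows:
    - {"gripper": 0, "xyz": [0, 0.005, 0], "twist": [0, 0, 0]}
    - {"gripper": 0, "xyz": [0, 0.005, 0], "twist": [0, 0, 0]}
    - {"gripper": 0, "xyz": [0, 0.005, 0], "twist": [0, 0, 0]}
    - {"gripper": 0, "xyz": [0, 0, 0], "twist": [0, 0, 0]}

```text
time_s: 16.05
position: [0.5315, 0.0648, 0.0612]
orientation: [0.0, 0.783, 0.621, 0.0]
ft_force: [-1.8, -0.1, -1.1]
finger_gap: 0.01
gripper_force: 55.0
```

Request:
arm_command:
  rows:
    - {"gripper": 0, "xyz": [0, 0.005, 0], "twist": [0, 0, 0]}
    - {"gripper": 0, "xyz": [0, 0.005, 0], "twist": [0, 0, 0]}
    - {"gripper": 0, "xyz": [0, 0, 0], "twist": [0, 0, 0]}

```text
time_s: 16.42
position: [0.5325, 0.0645, 0.0612]
orientation: [0.0, 0.784, 0.621, 0.0]
ft_force: [-1.3, 0.9, -0.8]
finger_gap: 0.01
gripper_force: 55.0
```

```bash
python3 -c "
from h import *
favg(4); c=cam('wrist'); save(c,'wrist5.png')"
```

```text
t 16.62 tx [-0.0391 -0.0001] z 0.0612 yaw 76.84 tilt [ 0.0002 -0.    ] F [-1.86  0.15 -1.09] sd 0.24 M [0.049 0.224 0.007]
```

Request:
arm_command:
  rows:
    - {"gripper": 0, "xyz": [0, 0.005, 0], "twist": [0, 0, 0]}
    - {"gripper": 0, "xyz": [0, 0, 0], "twist": [0, 0, 0]}

```text
time_s: 16.92
position: [0.5328, 0.0644, 0.0611]
orientation: [-0.0, 0.783, 0.621, -0.0]
ft_force: [-1.0, 0.6, -0.9]
finger_gap: 0.0097
gripper_force: 55.0
```

```bash
python3 -c "
from h import *
favg(4)"
```

```text
t 17.12 tx [-0.0387 -0.0002] z 0.0611 yaw 76.84 tilt [-0.  0.] F [-1.75  0.1  -0.8 ] sd 0.38 M [0.035 0.255 0.027]
```

Request:
arm_command:
  rows:
    - {"gripper": 0, "xyz": [0, 0.005, 0], "twist": [0, 0, 0]}
    - {"gripper": 0, "xyz": [0, 0, 0], "twist": [0, 0, 0]}

```text
time_s: 17.38
position: [0.5334, 0.0643, 0.0612]
orientation: [0.0, 0.783, 0.621, 0.0]
ft_force: [-1.5, 0.4, -0.5]
finger_gap: 0.0097
gripper_force: 55.0
```

```bash
python3 -c "
from h import *
favg(4)"
```

```text
t 17.57 tx [-0.0381 -0.0002] z 0.0611 yaw 76.84 tilt [ 0.0002 -0.0001] F [-1.53  0.29 -1.1 ] sd 0.38 M [ 0.043  0.16  -0.004]
```

Request:
arm_command:
  rows:
    - {"gripper": 0, "xyz": [0, 0.005, 0], "twist": [0, 0, 0]}
    - {"gripper": 0, "xyz": [0, 0.005, 0], "twist": [0, 0, 0]}
    - {"gripper": 0, "xyz": [0, 0, 0], "twist": [0, 0, 0]}

```text
time_s: 17.95
position: [0.5344, 0.0641, 0.0611]
orientation: [0.0, 0.783, 0.621, 0.0]
ft_force: [-1.4, 0.5, -1.7]
finger_gap: 0.0095
gripper_force: 55.0
```

```bash
python3 -c "
from h import *
favg(4)"
```

```text
t 18.15 tx [-0.0371 -0.0001] z 0.0611 yaw 76.84 tilt [ 0.0003 -0.    ] F [-1.15 -0.06 -2.32] sd 0.48 M [ 0.051  0.111 -0.006]
```

Request:
arm_command:
  rows:
    - {"gripper": 0, "xyz": [0, 0.005, 0], "twist": [0, 0, 0]}
    - {"gripper": 0, "xyz": [0, 0.005, 0], "twist": [0, 0, 0]}
    - {"gripper": 0, "xyz": [0, 0, 0], "twist": [0, 0, 0]}

```text
time_s: 18.52
position: [0.5349, 0.0639, 0.0611]
orientation: [-0.0, 0.784, 0.621, -0.0]
ft_force: [-4.6, 0.9, 0.6]
finger_gap: 0.0096
gripper_force: 55.0
```

```bash
python3 -c "
from h import *
favg(4)"
```

```text
t 18.73 tx [-0.0366 -0.0002] z 0.0611 yaw 76.84 tilt [-0.0011  0.0001] F [-4.72 -0.49  0.68] sd 0.21 M [ 0.151  0.758 -0.009]
```

Request:
arm_command:
  rows:
    - {"gripper": 0, "xyz": [0, 0.005, 0], "twist": [0, 0, 0]}
    - {"gripper": 0, "xyz": [0, 0, 0], "twist": [0, 0, 0]}

```text
time_s: 18.98
position: [0.5349, 0.0639, 0.0609]
orientation: [-0.001, 0.783, 0.621, -0.001]
ft_force: [-5.7, 1.8, 2.7]
finger_gap: 0.0097
gripper_force: 55.0
```

```bash
python3 -c "
from h import *
favg(4)"
```

```text
t 19.18 tx [-0.0366 -0.0001] z 0.061 yaw 76.84 tilt [-0.0022  0.0004] F [-6.32 -0.01  2.2 ] sd 0.3 M [ 0.26   1.125 -0.016]
```

Request:
arm_command:
  rows:
    - {"gripper": 0, "xyz": [0, 0.005, 0], "twist": [0, 0, 0]}
    - {"gripper": 0, "xyz": [0, 0, 0], "twist": [0, 0, 0]}

```text
time_s: 19.42
position: [0.535, 0.0639, 0.0609]
orientation: [-0.001, 0.784, 0.621, -0.001]
ft_force: [-7.3, 1.9, 3.3]
finger_gap: 0.0098
gripper_force: 55.0
```

```bash
python3 -c "
from h import *
favg(4)"
```

```text
t 19.62 tx [-0.0365 -0.0001] z 0.0609 yaw 76.84 tilt [-0.0034  0.0005] F [-7.15 -0.18  3.07] sd 0.32 M [ 0.306  1.37  -0.007]
```

Force rises while the TCP barely moves, which doesn't look like springs. I'll look before pushing further.

```bash
python3 - <<'E'
from h import *
c=cam('wrist'); save(c,'wrist6.png'); d=cam('scene'); save(d,'scene6.png'); e=cam('side'); save(e,'side6.png')
A=cv2.resize(c['img'][140:330,260:600],(800,447)[:2],interpolation=cv2.INTER_CUBIC)[:320]
B=cv2.resize(d['img'][225:345,160:330],(400,280),interpolation=cv2.INTER_CUBIC)
C=cv2.resize(e['img'][140:217,225:335],(400,280),interpolation=cv2.INTER_CUBIC)
cv2.imwrite('pics/comp6.png',np.vstack([A,np.hstack([B,C])])[:,:,::-1])
E
```

```text
(no output)
```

View pics/comp6.png

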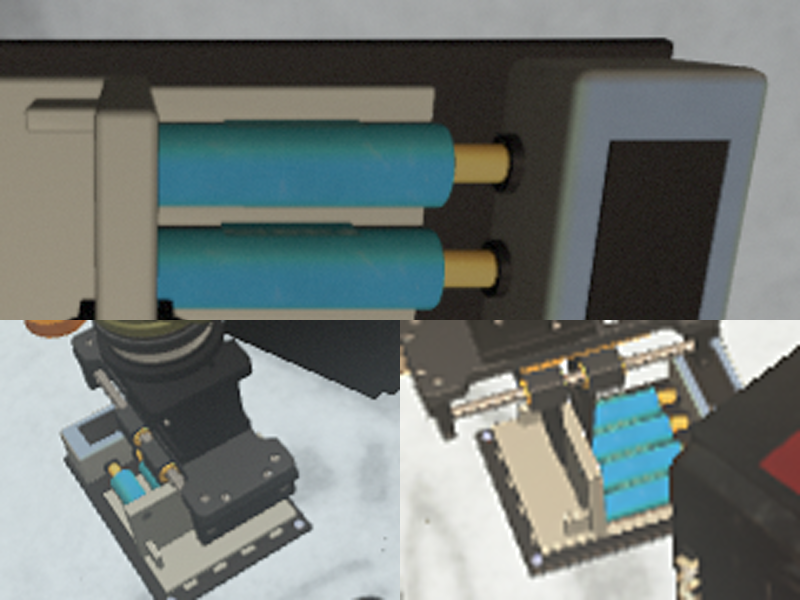

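Cells touch the pins squarely and the pins aren't yet compressed (brass lengths equal in both visible lanes). So they're preloaded, and I'll go on in small steps.

Request:
arm_command:
  rows:
    - {"gripper": 0, "xyz": [0, 0.005, 0], "twist": [0, 0, 0]}
    - {"gripper": 0, "xyz": [0, 0, 0], "twist": [0, 0, 0]}

```text
time_s: 20.02
position: [0.5351, 0.0639, 0.0608]
orientation: [-0.002, 0.784, 0.621, -0.002]
ft_force: [-8.1, 1.6, 3.9]
finger_gap: 0.01
gripper_force: 55.0
```

```bash
python3 -c "
from h import *
favg(4)"
```

```text
t 20.23 tx [-0.0365 -0.0001] z 0.0608 yaw 76.84 tilt [-0.0046  0.0007] F [-8.46 -0.02  4.09] sd 0.14 M [ 0.384  1.592 -0.04 ]
```

Request:
arm_command:
  rows:
    - {"gripper": 0, "xyz": [0, 0.005, 0], "twist": [0, 0, 0]}
    - {"gripper": 0, "xyz": [0, 0, 0], "twist": [0, 0, 0]}

```text
time_s: 20.48
position: [0.5351, 0.0639, 0.0607]
orientation: [-0.002, 0.784, 0.621, -0.002]
ft_force: [-10.5, 2.9, 5.1]
finger_gap: 0.0103
gripper_force: 55.0
```

```bash
python3 -c "
from h import *
favg(4)"
```

```text
t 20.68 tx [-0.0364 -0.0002] z 0.0606 yaw 76.83 tilt [-0.0058  0.0008] F [-10.16   0.53   4.72] sd 0.73 M [0.467 1.842 0.016]
```

```bash
python3 - <<'E'
from h import *
c=cam('wrist'); s,p,M,w=pose(); save(c,'wrist7.png')
Rc=M.T@c['Rm'].T; tc=M.T@(-c['Rm'].T@c['t']-p)     # cam in tool
def mk(tx,ty,z,yaw):
    y=np.radians(yaw); m=np.array([[np.cos(y),np.sin(y),0],[np.sin(y),-np.cos(y),0],[0,0,-1]])
    pp=np.r_[CTR+tx*X+ty*Y,z]; d=dict(c); Rw=m@Rc; d['Rm']=Rw.T; d['t']=-Rw.T@(pp+m@tc); return d
c4=mk(-.0487,-.0002,.0611,76.84); c5=mk(-.0391,-.0001,.0612,76.84)
def edges(img,v,u0,u1):
    H=cv2.cvtColor(img,cv2.COLOR_RGB2HSV)[v-2:v+3].astype(int).mean(0); h=H[:,0]
    return ''.join('B' if 80<x[0]<110 and x[1]>80 else 'Y' if 10<x[0]<32 and x[1]>100 and x[2]>60 else 'd' if x[2]<75 else '.' for x in H[u0:u1])
I={'4':(cv2.imread('pics/wrist4.png')[:,:,::-1],c4),'5':(cv2.imread('pics/wrist5.png')[:,:,::-1],c5),'7':(c['img'],c)}
for k,(im,cc) in I.items():
    im=np.ascontiguousarray(im)
    for v in ((209,254) ):
        e=edges(im,v,400,520); b=400+e.rfind('B')+.5; y0=400+e.find('Y')-.5; y1=400+e.rfind('Y')+.5
        f=lambda u,z:T(onplane(cc,[(u,v)],z))[0,0]*1e3
        print(k,v,b,y0,y1,'cellfront(z24) %.2f pinstart(z18) %.2f pinend(z18) %.2f'%(f(b,.0235),f(y0,.018),f(y1,.018)), 'lane y %.1f'%(T(onplane(cc,[(b,v)],.02))[0,1]*1e3))
print(p[2],w)
E
```

```text
4 209 452.5 468.5 499.5 cellfront(z24) 20.38 pinstart(z18) 30.53 pinend(z18) 46.16 lane y 36.4
4 254 448.5 463.5 493.5 cellfront(z24) 20.53 pinstart(z18) 30.43 pinend(z18) 46.03 lane y 12.8
5 209 452.5 453.5 480.5 cellfront(z24) 30.02 pinstart(z18) 32.59 pinend(z18) 46.24 lane y 36.5
5 254 448.5 448.5 475.5 cellfront(z24) 30.17 pinstart(z18) 32.24 pinend(z18) 46.32 lane y 12.9
7 209 452.5 453.5 476.5 cellfront(z24) 32.13 pinstart(z18) 34.67 pinend(z18) 46.20 lane y 36.6
7 254 448.5 448.5 471.5 cellfront(z24) 32.28 pinstart(z18) 34.32 pinend(z18) 46.22 lane y 13.1
0.060643026576924025 76.83271150005547
```

Rays give the free pin tips at tester x≈30.5 mm and the cell fronts at ≈32.2 mm. So the pins are being compressed, with the face dragging down on the cells (Fz up). I'll relieve the vertical drag first.

Request:
arm_command:
  rows:
    - {"gripper": 0, "xyz": [0, 0, -0.005], "twist": [0, 0, 0]}
    - {"gripper": 0, "xyz": [0, 0, -0.003], "twist": [0, 0, 0]}
    - {"gripper": 0, "xyz": [0, 0, 0], "twist": [0, 0, 0]}

```text
time_s: 21.1
position: [0.5352, 0.0638, 0.0607]
orientation: [-0.002, 0.783, 0.621, -0.002]
ft_force: [-6.1, 2.0, -0.4]
finger_gap: 0.0097
gripper_force: 55.0
```

```bash
python3 -c "
from h import *
favg(4)"
```

```text
t 21.3 tx [-0.0363 -0.0003] z 0.0607 yaw 76.83 tilt [-0.0051  0.0007] F [-6.91  0.28 -1.  ] sd 0.82 M [0.321 1.274 0.013]
```

Request:
arm_command:
  rows:
    - {"gripper": 0, "xyz": [0, 0.005, -0.002], "twist": [0, 0, 0]}
    - {"gripper": 0, "xyz": [0, 0.005, -0.002], "twist": [0, 0, 0]}
    - {"gripper": 0, "xyz": [0, 0, 0], "twist": [0, 0, 0]}

```text
time_s: 21.68
position: [0.5355, 0.0636, 0.0607]
orientation: [-0.002, 0.783, 0.621, -0.002]
ft_force: [-8.7, 2.7, 0.2]
finger_gap: 0.0096
gripper_force: 55.0
```

```bash
python3 -c "
from h import *
favg(4)"
```

```text
t 21.88 tx [-0.036  -0.0004] z 0.0607 yaw 76.83 tilt [-0.0068  0.0008] F [-8.27  0.33 -0.34] sd 0.53 M [0.443 1.534 0.025]
```

Request:
arm_command:
  rows:
    - {"gripper": 0, "xyz": [0, 0.005, -0.002], "twist": [0, 0, 0]}
    - {"gripper": 0, "xyz": [0, 0.005, -0.002], "twist": [0, 0, 0]}
    - {"gripper": 0, "xyz": [0, 0, 0], "twist": [0, 0, 0]}

```text
time_s: 22.25
position: [0.5358, 0.0635, 0.0607]
orientation: [-0.003, 0.783, 0.621, -0.003]
ft_force: [-8.5, 2.3, -0.6]
finger_gap: 0.0097
gripper_force: 55.0
```

```bash
python3 -c "
from h import *
favg(4)"
```

```text
t 22.45 tx [-0.0356 -0.0004] z 0.0607 yaw 76.84 tilt [-0.0084  0.0009] F [-8.89  0.26 -0.97] sd 0.47 M [0.517 1.721 0.027]
```

Request:
arm_command:
  rows:
    - {"gripper": 0, "xyz": [0, 0, 0], "twist": [-0.0015, 0, 0]}
    - {"gripper": 0, "xyz": [0, 0, 0], "twist": [-0.0015, 0, 0]}
    - {"gripper": 0, "xyz": [0, 0, 0], "twist": [0, 0, 0]}

```text
time_s: 22.82
position: [0.5355, 0.0636, 0.0607]
orientation: [0.0, 0.783, 0.621, -0.0]
ft_force: [-9.4, 2.1, 0.2]
finger_gap: 0.0097
gripper_force: 55.0
```

```bash
cat > v.py <<'E'
from h import *
favg(4)
c=cam('wrist')
def runs(v):
    H=cv2.cvtColor(c['img'],cv2.COLOR_RGB2HSV)[v-2:v+3].astype(int).mean(0)[400:520]
    e=''.join('B' if 80<x[0]<110 and x[1]>80 else 'Y' if 10<x[0]<32 and x[1]>100 and x[2]>60 else '.' for x in H)
    return 400+e.rfind('B')+.5,400+e.rfind('Y')+.5
for v in(209,254):
    b,y=runs(v); f=lambda u,z:T(onplane(c,[(u,v)],z))[0,0]*1e3; print(v,b,y,'front %.2f collar %.2f'%(f(b,.0235),f(y,.018)))
E
python3 v.py
```

```text
t 23.02 tx [-0.0359 -0.0004] z 0.0607 yaw 76.84 tilt [-0.    -0.001] F [-9.94  0.47  0.38] sd 0.3 M [0.583 1.906 0.058]
209 452.5 474.5 front 32.99 collar 46.14
254 448.5 469.5 front 33.14 collar 46.14
```

Compression now reads ≈2.5 mm at about 10 N with a vertical tool, in line with roughly 1 N/mm per pin. I'll continue to 14 N.

Request:
arm_command:
  rows:
    - {"gripper": 0, "xyz": [0, 0.005, -0.002], "twist": [-0.0005, 0, 0]}
    - {"gripper": 0, "xyz": [0, 0.005, -0.002], "twist": [-0.0005, 0, 0]}
    - {"gripper": 0, "xyz": [0, 0, 0], "twist": [0, 0, 0]}

```text
time_s: 23.45
position: [0.5357, 0.0635, 0.0607]
orientation: [0.001, 0.783, 0.621, -0.0]
ft_force: [-11.7, 4.1, 0.9]
finger_gap: 0.01
gripper_force: 55.0
```

```bash
python3 v.py
```

```text
t 23.65 tx [-0.0357 -0.0004] z 0.0606 yaw 76.84 tilt [ 0.001  -0.0014] F [-12.08   0.76  -0.06] sd 0.22 M [0.687 2.242 0.06 ]
209 452.5 473.5 front 33.27 collar 45.94
254 448.5 468.5 front 33.43 collar 45.92
```

Request:
arm_command:
  rows:
    - {"gripper": 0, "xyz": [0, 0.005, -0.002], "twist": [-0.0005, 0, 0]}
    - {"gripper": 0, "xyz": [0, 0.005, -0.002], "twist": [-0.0005, 0, 0]}
    - {"gripper": 0, "xyz": [0, 0, 0], "twist": [0, 0, 0]}

```text
time_s: 24.08
position: [0.5359, 0.0634, 0.0607]
orientation: [0.001, 0.783, 0.621, 0.0]
ft_force: [-12.2, 4.2, 0.3]
finger_gap: 0.0099
gripper_force: 55.0
```

```bash
python3 v.py
```

```text
t 24.27 tx [-0.0355 -0.0004] z 0.0607 yaw 76.84 tilt [ 0.0022 -0.0018] F [-12.81   0.91   0.62] sd 0.29 M [0.83  2.525 0.091]
209 474.5 473.5 front 44.36 collar 46.26
254 448.5 468.5 front 33.73 collar 46.25
```

Request:
arm_command:
  rows:
    - {"gripper": 0, "xyz": [0, 0.005, -0.002], "twist": [0, 0, 0]}
    - {"gripper": 0, "xyz": [0, 0.003, -0.002], "twist": [0, 0, 0]}
    - {"gripper": 0, "xyz": [0, 0, 0], "twist": [0, 0, 0]}

```text
time_s: 24.7
position: [0.5362, 0.0633, 0.0607]
orientation: [0.001, 0.783, 0.621, -0.0]
ft_force: [-13.4, 4.0, -0.2]
finger_gap: 0.0099
gripper_force: 55.0
```

```bash
python3 v.py
```

```text
t 24.9 tx [-0.0352 -0.0004] z 0.0606 yaw 76.84 tilt [ 0.001  -0.0017] F [-13.4    1.31  -0.74] sd 0.59 M [0.87  2.62  0.075]
209 452.5 472.5 front 33.81 collar 45.98
254 448.5 467.5 front 33.97 collar 45.94
```

Request:
arm_command:
  rows:
    - {"gripper": 0, "xyz": [0, 0.005, -0.001], "twist": [-0.0003, 0, 0]}
    - {"gripper": 0, "xyz": [0, 0, 0], "twist": [0, 0, 0]}
    - {"gripper": 0, "xyz": [0, 0, 0], "twist": [0, 0, 0]}

```text
time_s: 25.32
position: [0.5364, 0.0633, 0.0607]
orientation: [0.001, 0.783, 0.621, -0.0]
ft_force: [-14.1, 3.4, 1.1]
finger_gap: 0.0098
gripper_force: 55.0
```

```bash
python3 v.py
```

```text
t 25.52 tx [-0.035  -0.0005] z 0.0607 yaw 76.84 tilt [ 0.001  -0.0018] F [-15.03   0.78   0.36] sd 0.39 M [0.918 2.824 0.094]
209 452.5 472.5 front 33.92 collar 46.09
254 448.5 467.5 front 34.08 collar 46.06
```

Request:
arm_command:
  rows:
    - {"gripper": 0, "xyz": [0, 0, 0], "twist": [0, 0, 0]}
    - {"gripper": 0, "xyz": [0, 0, 0], "twist": [0, 0, 0]}
    - {"gripper": 0, "xyz": [0, 0, 0], "twist": [0, 0, 0]}
    - {"gripper": 0, "xyz": [0, 0, 0], "twist": [0, 0, 0]}
    - {"gripper": 0, "xyz": [0, 0, 0], "twist": [0, 0, 0]}
    - {"gripper": 0, "xyz": [0, 0, 0], "twist": [0, 0, 0]}
    - {"gripper": 0, "xyz": [0, 0, 0], "twist": [0, 0, 0]}
    - {"gripper": 0, "xyz": [0, 0, 0], "twist": [0, 0, 0]}
    - {"gripper": 0, "xyz": [0, 0, 0], "twist": [0, 0, 0]}
    - {"gripper": 0, "xyz": [0, 0, 0], "twist": [0, 0, 0]}

```text
time_s: 26.82
position: [0.5363, 0.0633, 0.0607]
orientation: [0.001, 0.783, 0.621, -0.0]
ft_force: [-13.7, 5.2, 0.9]
finger_gap: 0.01
gripper_force: 55.0
```

```bash
python3 v.py
```

```text
t 27.02 tx [-0.0351 -0.0005] z 0.0607 yaw 76.84 tilt [ 0.0009 -0.0018] F [-14.72   1.48   0.08] sd 0.16 M [0.941 2.828 0.109]
209 452.5 472.5 front 33.92 collar 46.09
254 448.5 467.5 front 34.08 collar 46.06
```

Held at about 14.5 N (14 N net of friction) for 1.8 s. Now I ease off slowly, mirroring the load-up.

Request:
arm_command:
  rows:
    - {"gripper": 0, "xyz": [0, -0.0025, 0.0009], "twist": [0.00016, 0, 0]}
    - {"gripper": 0, "xyz": [0, -0.0025, 0.0009], "twist": [0.00016, 0, 0]}
    - {"gripper": 0, "xyz": [0, -0.0025, 0.0009], "twist": [0.00016, 0, 0]}
    - {"gripper": 0, "xyz": [0, -0.0025, 0.0009], "twist": [0.00016, 0, 0]}
    - {"gripper": 0, "xyz": [0, -0.0025, 0.0009], "twist": [0.00016, 0, 0]}
    - {"gripper": 0, "xyz": [0, -0.0025, 0.0009], "twist": [0.00016, 0, 0]}
    - {"gripper": 0, "xyz": [0, -0.0025, 0.0009], "twist": [0.00016, 0, 0]}
    - {"gripper": 0, "xyz": [0, -0.0025, 0.0009], "twist": [0.00016, 0, 0]}
    - {"gripper": 0, "xyz": [0, -0.0025, 0.0009], "twist": [0.00016, 0, 0]}
    - {"gripper": 0, "xyz": [0, -0.0025, 0.0009], "twist": [0.00016, 0, 0]}
    - {"gripper": 0, "xyz": [0, -0.0025, 0.0009], "twist": [0.00016, 0, 0]}
    - {"gripper": 0, "xyz": [0, -0.0025, 0.0009], "twist": [0.00016, 0, 0]}
    - {"gripper": 0, "xyz": [0, -0.0025, 0.0009], "twist": [0.00016, 0, 0]}
    - {"gripper": 0, "xyz": [0, -0.0025, 0.0009], "twist": [0.00016, 0, 0]}
    - {"gripper": 0, "xyz": [0, -0.0025, 0.0009], "twist": [0.00016, 0, 0]}
    - {"gripper": 0, "xyz": [0, -0.0025, 0.0009], "twist": [0.00016, 0, 0]}

```text
time_s: 29.08
position: [0.5357, 0.0635, 0.0607]
orientation: [0.001, 0.783, 0.621, 0.0]
ft_force: [-6.4, 1.4, -1.1]
finger_gap: 0.0097
gripper_force: 55.0
```

```bash
python3 v.py
```

```text
t 29.27 tx [-0.0357 -0.0003] z 0.0607 yaw 76.83 tilt [ 0.0015 -0.0011] F [-7.28  0.48 -1.63] sd 0.53 M [0.453 1.442 0.039]
209 452.5 474.5 front 33.25 collar 46.43
254 448.5 468.5 front 33.40 collar 45.90
```

Request:
arm_command:
  rows:
    - {"gripper": 0, "xyz": [0, -0.0025, 0.0009], "twist": [0.00016, 0, 0]}
    - {"gripper": 0, "xyz": [0, -0.0025, 0.0009], "twist": [0.00016, 0, 0]}
    - {"gripper": 0, "xyz": [0, -0.0025, 0.0009], "twist": [0.00016, 0, 0]}
    - {"gripper": 0, "xyz": [0, -0.0025, 0.0009], "twist": [0.00016, 0, 0]}
    - {"gripper": 0, "xyz": [0, -0.0025, 0.0009], "twist": [0.00016, 0, 0]}
    - {"gripper": 0, "xyz": [0, -0.0025, 0.0009], "twist": [0.00016, 0, 0]}
    - {"gripper": 0, "xyz": [0, -0.0025, 0.0009], "twist": [0.00016, 0, 0]}
    - {"gripper": 0, "xyz": [0, -0.0025, 0.0009], "twist": [0.00016, 0, 0]}
    - {"gripper": 0, "xyz": [0, -0.0025, 0.0009], "twist": [0.00016, 0, 0]}
    - {"gripper": 0, "xyz": [0, -0.0025, 0.0009], "twist": [0.00016, 0, 0]}
    - {"gripper": 0, "xyz": [0, -0.0025, 0.0009], "twist": [0.00016, 0, 0]}
    - {"gripper": 0, "xyz": [0, -0.0025, 0.0009], "twist": [0.00016, 0, 0]}
    - {"gripper": 0, "xyz": [0, -0.0025, 0.0009], "twist": [0.00016, 0, 0]}
    - {"gripper": 0, "xyz": [0, -0.0025, 0.0009], "twist": [0.00016, 0, 0]}

```text
time_s: 31.08
position: [0.5348, 0.0639, 0.0611]
orientation: [0.0, 0.783, 0.621, 0.0]
ft_force: [-3.7, 1.6, -3.1]
finger_gap: 0.0095
gripper_force: 55.0
```

```bash
python3 v.py
```

```text
t 31.27 tx [-0.0367 -0.0002] z 0.0611 yaw 76.83 tilt [ 0.0009 -0.0004] F [-5.02  0.02 -3.33] sd 0.59 M [0.235 0.958 0.027]
209 452.5 475.5 front 32.50 collar 46.21
254 448.5 470.5 front 32.65 collar 46.21
```

Request:
arm_command:
  rows:
    - {"gripper": 0, "xyz": [0, -0.0025, 0], "twist": [0, 0, 0]}
    - {"gripper": 0, "xyz": [0, -0.0025, 0], "twist": [0, 0, 0]}
    - {"gripper": 0, "xyz": [0, -0.0025, 0], "twist": [0, 0, 0]}
    - {"gripper": 0, "xyz": [0, -0.0025, 0], "twist": [0, 0, 0]}
    - {"gripper": 0, "xyz": [0, -0.0025, 0], "twist": [0, 0, 0]}
    - {"gripper": 0, "xyz": [0, -0.0025, 0], "twist": [0, 0, 0]}
    - {"gripper": 0, "xyz": [0, -0.0025, 0], "twist": [0, 0, 0]}
    - {"gripper": 0, "xyz": [0, -0.0025, 0], "twist": [0, 0, 0]}
    - {"gripper": 0, "xyz": [0, -0.0025, 0], "twist": [0, 0, 0]}
    - {"gripper": 0, "xyz": [0, -0.0025, 0], "twist": [0, 0, 0]}

```text
time_s: 32.58
position: [0.533, 0.0644, 0.0616]
orientation: [0.001, 0.783, 0.621, 0.001]
ft_force: [-0.9, -0.1, -1.1]
finger_gap: 0.0094
gripper_force: 55.0
```

```bash
python3 v.py
```

```text
t 32.77 tx [-0.0389 -0.0002] z 0.0614 yaw 76.84 tilt [ 0.0017 -0.0004] F [-0.23 -0.13 -1.12] sd 0.54 M [-0.065 -0.102 -0.019]
209 456.5 479.5 front 32.40 collar 46.18
254 451.5 474.5 front 32.10 collar 46.25
```

Request:
arm_command:
  rows:
    - {"gripper": 0, "xyz": [0, -0.0025, 0], "twist": [0, 0, 0]}
    - {"gripper": 0, "xyz": [0, -0.0025, 0], "twist": [0, 0, 0]}
    - {"gripper": 0, "xyz": [0, -0.0025, 0], "twist": [0, 0, 0]}
    - {"gripper": 0, "xyz": [0, -0.0025, 0], "twist": [0, 0, 0]}
    - {"gripper": 0, "xyz": [0, -0.0025, 0], "twist": [0, 0, 0]}
    - {"gripper": 0, "xyz": [0, -0.0025, 0], "twist": [0, 0, 0]}
    - {"gripper": 0, "xyz": [0, -0.0025, 0], "twist": [0, 0, 0]}
    - {"gripper": 0, "xyz": [0, -0.0025, 0], "twist": [0, 0, 0]}
    - {"gripper": 0, "xyz": [0, -0.0025, 0], "twist": [0, 0, 0]}
    - {"gripper": 0, "xyz": [0, -0.0025, 0], "twist": [0, 0, 0]}

```text
time_s: 34.08
position: [0.5302, 0.065, 0.0613]
orientation: [0.001, 0.783, 0.621, 0.0]
ft_force: [-0.5, 0.1, -1.7]
finger_gap: 0.0099
gripper_force: 55.0
```

```bash
python3 v.py
```

```text
t 34.27 tx [-0.0414 -0.0001] z 0.0613 yaw 76.84 tilt [ 0.0015 -0.0004] F [-0.06  0.13 -2.23] sd 0.37 M [-0.042 -0.098 -0.034]
209 461.5 484.5 front 32.28 collar 46.13
254 456.5 479.5 front 32.07 collar 46.28
```

Released cleanly; the cells stay at 32.1–32.3 mm against the pins. Now I back off, lift and return.

Request:
arm_command:
  rows:
    - {"gripper": 0, "xyz": [0, -0.01, 0], "twist": [0, 0, 0]}
    - {"gripper": 0, "xyz": [0, -0.03, 0], "twist": [0.0005, 0, 0]}
    - {"gripper": 0, "xyz": [0, -0.06, 0], "twist": [0, 0, 0]}
    - {"gripper": 0, "xyz": [0, -0.09, 0], "twist": [0, 0, 0]}
    - {"gripper": 0, "xyz": [0, -0.09, 0], "twist": [0, 0, 0]}
    - {"gripper": 0, "xyz": [0, -0.09, 0], "twist": [0, 0, 0]}
    - {"gripper": 0, "xyz": [0, -0.09, 0], "twist": [0, 0, 0]}
    - {"gripper": 0, "xyz": [0, -0.09, 0], "twist": [0, 0, 0]}
    - {"gripper": 0, "xyz": [0, -0.09, 0], "twist": [0, 0, 0]}
    - {"gripper": 0, "xyz": [0, 0, -0.1], "twist": [0, 0, 0]}
    - {"gripper": 0, "xyz": [0, 0, -0.3], "twist": [0, 0, 0]}
    - {"gripper": 0, "xyz": [0, 0, -0.3], "twist": [0, 0, 0]}
    - {"gripper": 0, "xyz": [0, 0, -0.3], "twist": [0, 0, 0]}
    - {"gripper": 0, "xyz": [0, 0, -0.3], "twist": [0, 0, 0]}
    - {"gripper": 0, "xyz": [0, 0, 0], "twist": [0, 0, 0]}

```text
time_s: 36.2
position: [0.4701, 0.0797, 0.1951]
orientation: [0.002, 0.784, 0.621, 0.003]
ft_force: [-0.6, -0.2, -2.6]
finger_gap: 0.0099
gripper_force: 55.0
```

Request:
arm_command:
  rows:
    - {"gripper": 0, "xyz": [-0.3, -0.09, 0], "twist": [0, 0, 0]}
    - {"gripper": 0, "xyz": [-0.3, -0.09, 0], "twist": [0, 0, 0]}
    - {"gripper": 0, "xyz": [-0.3, -0.09, 0], "twist": [0, 0, 0]}
    - {"gripper": 0, "xyz": [-0.3, -0.09, 0], "twist": [0, 0, 0]}
    - {"gripper": 0, "xyz": [-0.3, -0.09, 0], "twist": [0, 0, 0]}
    - {"gripper": 0, "xyz": [-0.3, -0.09, 0], "twist": [0, 0, 0]}
    - {"gripper": 0, "xyz": [0, 0, 0], "twist": [0, 0, -0.03]}
    - {"gripper": 0, "xyz": [0, 0, 0], "twist": [0, 0, -0.05]}
    - {"gripper": 0, "xyz": [0, 0, 0], "twist": [0, 0, -0.05]}
    - {"gripper": 0, "xyz": [0, 0, 0], "twist": [0, 0, -0.05]}
    - {"gripper": 0, "xyz": [0, 0, 0], "twist": [0, 0, -0.05]}
    - {"gripper": 0, "xyz": [0, 0, 0], "twist": [0, 0, -0.05]}
    - {"gripper": 0, "xyz": [0, 0, 0], "twist": [0, 0, -0.05]}
    - {"gripper": 0, "xyz": [0, 0, 0], "twist": [0, 0, -0.05]}
    - {"gripper": 0, "xyz": [0, 0, 0], "twist": [0, 0, -0.05]}
    - {"gripper": 0, "xyz": [0, 0, 0], "twist": [0, 0, -0.05]}
    - {"gripper": 0, "xyz": [0, 0, 0], "twist": [0, 0, -0.05]}
    - {"gripper": 0, "xyz": [0, 0, 0], "twist": [0, 0, -0.045]}
    - {"gripper": 0, "xyz": [0, 0, 0], "twist": [0, 0, 0]}
    - {"gripper": 0, "xyz": [0, 0, 0], "twist": [0, 0, 0]}

```text
time_s: 38.7
position: [0.374, -0.0832, 0.1905]
orientation: [-0.001, -0.002, 1.0, 0.0]
ft_force: [0.5, 1.2, -2.4]
finger_gap: 0.0097
gripper_force: 55.0
```

```bash
python3 - <<'E'
from h import *
rep(); goto(.43,-.165,.0516,180.4)
c=cam('wrist'); save(c,'w8.png')
E
```

```text
t 38.7 tx,ty [-0.16   -0.1799] z 0.1905 yaw -179.78 tilt [-0.0012  0.0005] Fx,Fy 0.23034605389787063 1.2450492534574769 Fz -2.438196764607482 M [ 0.131  -0.2135  0.006 ]
now [ 0.374  -0.0832  0.1905] yaw -179.77816896480704 tilt [-0.0012  0.0005 -1.    ] shift [-0.5585 -0.8205  1.3881] twistz -0.0009898275822611898
```

Request:
arm_command:
  rows:
    - {"gripper": 0, "xyz": [-0.112, -0.164, 0], "twist": [0, 0, 0]}
    - {"gripper": 0, "xyz": [-0.112, -0.164, 0], "twist": [0, 0, 0]}
    - {"gripper": 0, "xyz": [-0.112, -0.164, 0], "twist": [0, 0, 0]}
    - {"gripper": 0, "xyz": [-0.112, -0.164, 0], "twist": [0, 0, 0]}
    - {"gripper": 0, "xyz": [-0.112, -0.164, 0], "twist": [0, 0, 0]}
    - {"gripper": 0, "xyz": [0, 0, 0], "twist": [0, 0, 0]}
    - {"gripper": 0, "xyz": [0, 0, 0.3], "twist": [0, 0, 0]}
    - {"gripper": 0, "xyz": [0, 0, 0.3], "twist": [0, 0, 0]}
    - {"gripper": 0, "xyz": [0, 0, 0.3], "twist": [0, 0, 0]}
    - {"gripper": 0, "xyz": [0, 0, 0.25], "twist": [0, 0, 0]}
    - {"gripper": 0, "xyz": [0, 0, 0.15], "twist": [0, 0, 0]}
    - {"gripper": 0, "xyz": [0, 0, 0.05], "twist": [0, 0, 0]}
    - {"gripper": 0, "xyz": [0, 0, 0], "twist": [0, 0, 0]}
    - {"gripper": 0, "xyz": [0, 0, 0], "twist": [0, 0, 0]}

```text
time_s: 40.5
position: [0.4316, -0.1654, 0.0575]
orientation: [0.001, -0.003, 1.0, -0.0]
ft_force: [0.3, 0.4, -2.0]
finger_gap: 0.01
gripper_force: 55.0
```

Request:
arm_command:
  rows:
    - {"gripper": 0, "xyz": [0, 0, 0.01], "twist": [0, 0, 0]}
    - {"gripper": 0, "xyz": [0, 0, 0.01], "twist": [0, 0, 0]}
    - {"gripper": 0, "xyz": [0, 0, 0], "twist": [0, 0, 0]}

```text
time_s: 40.88
position: [0.4308, -0.165, 0.0543]
orientation: [-0.0, -0.003, 1.0, 0.0]
ft_force: [-0.5, 0.5, -2.0]
finger_gap: 0.0102
gripper_force: 55.0
```

```bash
python3 -c "
from h import *
favg(3)"
```

```text
t 41.02 tx [-0.0862 -0.2467] z 0.0543 yaw -179.67 tilt [-0.  0.] F [-0.34  0.47 -1.9 ] sd 0.17 M [ 0.085 -0.151  0.036]
```

Request:
arm_command:
  rows:
    - {"gripper": 0, "xyz": [0, 0, 0.01], "twist": [0, 0, 0]}
    - {"gripper": 0, "xyz": [0, 0, 0.01], "twist": [0, 0, 0]}
    - {"gripper": 0, "xyz": [0, 0, 0.01], "twist": [0, 0, 0]}
    - {"gripper": 0, "xyz": [0, 0, 0], "twist": [0, 0, 0]}

```text
time_s: 41.52
position: [0.4308, -0.165, 0.0512]
orientation: [-0.0, -0.003, 1.0, 0.0]
ft_force: [0.8, 0.9, -1.6]
finger_gap: 0.0099
gripper_force: 55.0
```

```bash
python3 -c "
from h import *
favg(3)"
```

```text
t 41.67 tx [-0.0861 -0.2467] z 0.0513 yaw -179.66 tilt [ 0.0001 -0.    ] F [ 0.31  0.14 -1.89] sd 0.23 M [ 0.137 -0.157  0.001]
```

Request:
arm_command:
  rows:
    - {"gripper": 0, "xyz": [0, 0, 0.005], "twist": [0, 0, 0]}
    - {"gripper": 0, "xyz": [0, 0, 0.003], "twist": [0, 0, 0]}
    - {"gripper": 0, "xyz": [0, 0, 0], "twist": [0, 0, 0]}
    - {"gripper": 0, "xyz": [0, 0, 0], "twist": [0, 0, 0]}

```text
time_s: 42.18
position: [0.4309, -0.1651, 0.0506]
orientation: [0.0, -0.003, 1.0, -0.0]
ft_force: [-0.5, -0.3, -1.2]
finger_gap: 0.01
gripper_force: 55.0
```

```bash
python3 -c "
from h import *
favg(3)"
```

```text
t 42.33 tx [-0.0861 -0.2468] z 0.0506 yaw -179.66 tilt [0. 0.] F [-0.71  0.1  -1.07] sd 0.48 M [ 0.164 -0.078  0.012]
```

Contact is starting at the same height as the pick (z 0.0506). Releasing now.

Request:
arm_command:
  rows:
    - {"gripper": 0, "xyz": [0, 0, 0.002], "twist": [0, 0, 0]}
    - {"gripper": 0.15, "xyz": [0, 0, 0], "twist": [0, 0, 0]}
    - {"gripper": 0.25, "xyz": [0, 0, 0], "twist": [0, 0, 0]}
    - {"gripper": 0.5, "xyz": [0, 0, 0], "twist": [0, 0, 0]}
    - {"gripper": 1, "xyz": [0, 0, 0], "twist": [0, 0, 0]}
    - {"gripper": 1, "xyz": [0, 0, 0], "twist": [0, 0, 0]}
    - {"gripper": 1, "xyz": [0, 0, 0], "twist": [0, 0, 0]}
    - {"gripper": 1, "xyz": [0, 0, 0], "twist": [0, 0, 0]}
    - {"gripper": 1, "xyz": [0, 0, 0], "twist": [0, 0, 0]}
    - {"gripper": 1, "xyz": [0, 0, 0], "twist": [0, 0, 0]}
  force: 20

```text
time_s: 43.58
position: [0.4308, -0.165, 0.0503]
orientation: [-0.0, -0.003, 1.0, 0.0]
ft_force: [0.2, 0.1, -0.1]
finger_gap: 0.0885
gripper_force: 0.0
```

Request:
arm_command:
  rows:
    - {"gripper": 1, "xyz": [0, 0, -0.1], "twist": [0, 0, 0]}
    - {"gripper": 1, "xyz": [0, 0, -0.3], "twist": [0, 0, 0]}
    - {"gripper": 1, "xyz": [0, 0, -0.4], "twist": [0, 0, 0]}
    - {"gripper": 1, "xyz": [0, 0, -0.4], "twist": [0, 0, 0]}
    - {"gripper": 1, "xyz": [0, 0, -0.4], "twist": [0, 0, 0]}
    - {"gripper": 1, "xyz": [0, 0, -0.3], "twist": [0, 0, 0]}
    - {"gripper": 1, "xyz": [0.3, 0, 0], "twist": [0, 0, 0]}
    - {"gripper": 1, "xyz": [0.3, 0, 0], "twist": [0, 0, 0]}
    - {"gripper": 1, "xyz": [0, 0, 0], "twist": [0, 0, 0]}
    - {"gripper": 1, "xyz": [0, 0, 0], "twist": [0, 0, 0]}

```text
time_s: 44.82
position: [0.3713, -0.1655, 0.2409]
orientation: [0.001, -0.003, 1.0, -0.0]
ft_force: [0.2, -0.1, -0.0]
finger_gap: 0.0954
gripper_force: 0.0
```

```bash
python3 - <<'E'
from h import *
rep(); d=cam('scene'); W=cloud(d)
e=cam('side')
w=W[225:290,340:410].reshape(-1,3); w=w[(w[:,1]>-.22)&(w[:,1]<-.13)&(w[:,0]<.5)]; print('max z',np.percentile(w[:,2],99.5))
A=cv2.resize(d['img'][205:365,165:445],(800,457),interpolation=cv2.INTER_CUBIC)
cv2.imwrite('pics/fin.png',A[:,:,::-1])
E
```

```text
t 44.83 tx,ty [-0.144  -0.2607] z 0.2409 yaw -179.67 tilt [ 0.0013 -0.0006] Fx,Fy 0.21221503953559473 -0.047177823324521216 Fz -0.016244936438262296 M [ 0.0874 -0.0921  0.0357]
max z 0.06331532406330347
```

View pics/fin.png

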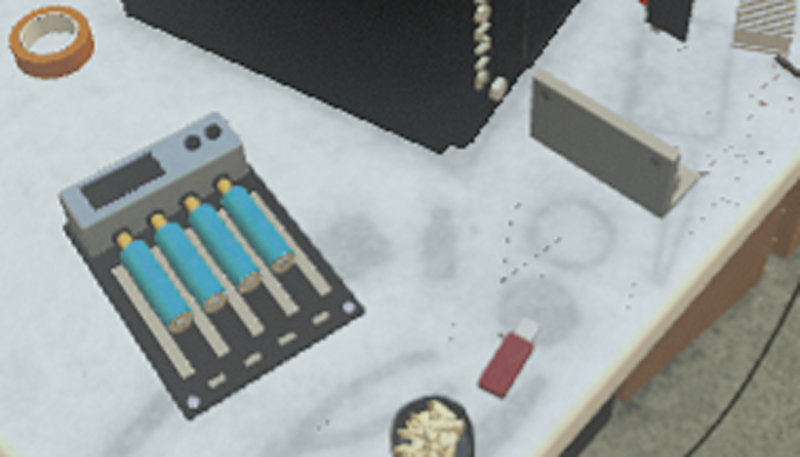

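The four cells lie in one row against the pins (crop rows 180–235). The straightedge stands upright at (600,145), clear of the tester, and the robot is clear too.

```bash
python3 -c "
from station import *
print(hand_in())"
```

```text
the job is handed in; nothing more can be done
None
```

Job done and handed in: the four cells were pressed at about 14.5 N (wrist reading) for about 1.8 s, pins at roughly half travel by camera estimate, then eased off so the row stayed against the pins, and the straightedge stands back on its foot near where it started.

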